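# Raise, clamp and load the bench lift

## Robot

A 6-joint arm with a two-finger parallel gripper is mounted at the origin on the work surface. World frame = base frame: x ahead of the robot, y to its left, z up, the work surface at z = 0. Lengths are in mm, angles in degrees, forces in N, time in s.
With the tool pointing down it reaches from about 350 to 850 mm from the base axis. Payload 8.1 kg.
Tool frame: the origin (TCP) lies at the very end of the fingers, on their centre line; the grasp point (between the pads) lies r.tcp_to_grasp behind it (r.tcp_to_grasp is the distance from the TCP to the grasp point, in mm); z points along the fingers, y is the line along which they close (so a half turn about z gives the same grasp; the last joint's range is limited). The gripper opens to 85 mm and grips with 20 to 120 N. Pads are 22 mm wide; open, the fingers measure 114 mm over their backs; the gripper's body (76 mm by 85 mm) begins 54 mm behind the grasp point. The pads swing forward as they close: fully open they stand 13 mm farther back than shut.
Start: joints at [64.836, 7.471, 85.268, -0, 87.261, -4.893], TCP at [207.858, 562.85, 231.292] pointing down, gripper open.
Joint ranges: [-169.43, 169.43], [-51.17, 129.36], [1.28, 143.12], [-76.62, 256.62], [0, 156.53], [-152.29, 152.29]. Speed limits (degrees/s): [136.94, 136.94, 159.86, 180, 180, 180].

## Interface

Orientations are given as [roll, pitch, yaw] about the fixed x, y, z axes, in that order (R = Rz(yaw) Ry(pitch) Rx(roll)).
In Python, from bench import r gives the robot as it stands.
- The arm moves only by the shell command python3 -m handwheel 'ROWS' [OPENING] [FORCE]. ROWS is JSON, a list of rows, each a list of 4 numbers: the shift along the tool's x, y, z in m, then the turn about the tool's z in degrees. A call has 1 to 10 rows; each row shifts and turns the commanded pose from where the row before left it, along the tool's axes as they then stand; what a row does not reach is not made up. A row lasts 1/10 s, in which the tool goes at most 50 mm and 8.59 degrees, less where a joint would pass 70% of its speed; a pose out of reach is approached as far as the arm can. A call is refused whole if a number of a shift passes 0.05 or a number of a turn 8.59, either way. A call with a gripper value outside its range is refused whole. OPENING is the finger opening in m, from 0 to 0.0854, set as the call begins (- or left out, the last holds). The fingers move at their own pace and stop on an object; FORCE is the grip in N (left out, the last holds). Time passes only in rows, so rows that do not move let the fingers close. It gives the time, the measured TCP pose, the force, the opening and the grip force at its end, in the units of the state.
- r.sense(): the state, without advancing time (a new reading comes with each control period).
- r.snapshot(name): name is "scene" or "top" or "wrist"; returns the picture (480x640x3 uint8, red, green, blue); there is no depth.
- r.camera_params(name): a dict with "fx", "fy", "cx", "cy" (pixels), "D" ([k1, k2, p1, p2, k3] as OpenCV has them; the pictures are not rectified), "R" (3x3) and "t" (3): a world point X has camera coordinates R X + t; the wrist camera has in their place "mount" (4x4, takes a point from camera to tool coordinates, whose origin is the TCP and whose axes are the flange's). Camera axes: x right, y down, z forward; pixel columns grow to the right and rows downward; lengths in mm; the calibration is good to about 2 mm. A picture is of the moment at which its call begins: read the wrist's pose just before it. camera_params takes no time and is no camera call.
- r.hand_in(): hands the job in; it is judged then, once.
The state is a dict: "time": time; "joint_pos": joint angles; "qd": joint speeds; "joint_efforts": joint torques, N m; "tool_pos": TCP position; "tcp_rot": TCP orientation; "ft_force": force on the tool from outside, world axes, zero at the start; "wrist_torque": the same for the moment, N m; "finger_gap": finger opening in mm; "grip_force": force on a finger pad.
Only numpy, scipy, OpenCV 4.12 (cv2) and the standard library are available. Lean on these libraries where they do the work, as an engineer would, in place of code of your own. Each camera call takes 0.05 s, during which the arm holds its last target. There are 200 camera calls.

## Task

Set up the bench lift for pipetting. Lift its shelf by the orange handle until the red pawl has passed the top rung, lower it gently so that it hangs on that rung, and let go; then fit the square-bored key on the clamp spindle, turn it clockwise to its stop, and put the key back in its blue tray. Once the clamp is tight, stand every tip box that is there flat on the shelf, lid up, and leave the other things on the bench alone.

Things in the scene. Friction and masses are not known exactly. Their poses are not given: they have to be found in the camera images.
- shelf_mid (a point): White lift shelf: plate 160 (x) x 290 (y), lip 12 high all round. Point: centre of the plate's top face; x away from the robot, towards the two posts (x +108, y +-45, tops 216 above the bench), z up. Handle, clamp, pawl fill the middle (|y| < 45); clear bays either side, |y| 45 to 143, each take two boxes one behind the other, long sides along y.
- bail (a point): Shelf's handle: orange bar, 14 dia, 76 long, along the shelf's y at its x = -55, on a steel leg at each end (64 free between). Point: middle of the bar, 42 above the plate. Pinch from above to lift the shelf (about 0.8 kg with its fittings), which slides only straight up and down.
- shelf (a joint): Height of the shelf on its posts (m): 0 on its lower stop (plate 60 above the bench, pawl just over the lowest rung). Three steel rungs, 45 apart; hanging on the middle rung reads about 0.045, on the top rung about 0.090; it cannot go above 0.115.
- pawl (a joint): Red gravity pawl at the shelf's back (rad): 0 level, its working place; grows as its tongue is pushed down by a rung it is passing. Its weight swings it back by itself once the shelf is about 16 mm above the height where it hangs on that rung; lowered then, the shelf hangs on it.
- clamp_top (a point): Clamp spindle: upright square brass shaft, 14 x 14, on the shelf at its x = +22, y = 0; domed tip 33 above the plate; stands on a round collar (22 dia) whose top is 8 above the plate. Point: top of the dome; x and y are square to the flats and turn with the shaft.
- clamp (a joint): Angle of the clamp spindle (rad): starts loose at 0 to 0.3, grows clockwise seen from above, stops tight at 1.1, stays where it is left (friction about 0.06 N m). Turning the key back by some 0.1 rad within its slack frees it from the shaft for pulling off.
- key_c (a point): Clamp key: black 40 x 40 x 34 hub, 16 x 16 square bore below, 28 deep (turns 0.15 rad in the slack before it drives); on top a yellow grip bar 44 long (x), 14 thick (y), 28 high. 62 high in all, 90 g. Point: its centre, 31 above the underside. Bore sides parallel to x, y. Starts upright in the tray. Fully on, its underside is 8 above the plate.
- tray_in (a point): Small blue open tray that the key is kept in, 80 x 80 outside, walls 4 thick, 14 high, fixed to the bench. The point is the centre of its inner floor, 4 above the bench.
- box_a_c (a point): Closed tip box, blue with a white lid, 70 (x) x 48 (y) x 46 high, about 90 g. The point is its centre, 23 above its underside; z up towards the lid. May be absent.
- box_b_c (a point): Closed tip box, green with a white lid, 70 (x) x 48 (y) x 46 high, about 90 g. The point is its centre, 23 above its underside; z up towards the lid. May be absent.
- box_c_c (a point): Closed tip box, orange with a white lid, 70 (x) x 48 (y) x 46 high, about 90 g. The point is its centre, 23 above its underside; z up towards the lid. May be absent.
- box_d_c (a point): Closed tip box, yellow with a white lid, 70 (x) x 48 (y) x 46 high, about 90 g. The point is its centre, 23 above its underside; z up towards the lid. May be absent.
- amber: Bystander: amber glass bottle, 64 dia x 130 high. Origin at the centre of its underside. Leave alone.
- jar: Bystander: white jar with blue cap, 60 dia x 85 high. Origin at the centre of its underside. Leave alone.
- beaker: Bystander: glass beaker, 68 dia x 80 high. Origin at the centre of its underside. Leave alone.
- dish: Bystander: clear dish, 56 dia x 13 high. Origin at the centre of its underside. Leave alone.
- timer: Bystander: black bench timer, 50 x 50 x 16 high. Origin at the centre of its underside. Leave alone.
- tube_rack: Bystander: blue rack of capped tubes, 120 long (its y), 50 wide, 50 high. Origin at the centre of its underside. Leave alone.
Mind the look-alikes: they are no part of the job. What is shaped like the part that bears box_a_c but pink is not meant.

How it is judged:
By the outcome, as a careful person would: the job done as asked, in the order asked, and still so for the second after the job is handed in, with the robot touching nothing.
Of box_a, box_b, box_c, box_d only 2 to 4 are there at a start; the rules pass over those that are not, and their reading is None.
At some moment in a run one of box_a, box_b, box_c, box_d may be knocked a few centimetres aside while the robot is not near it.
It also fails if it takes over 210 s, if anything falls off the work surface, if the arm or the gripper's body presses on something with over 40 N, if the wrist force passes 120 N, or if a joint passes its speed limit or range.

## Working session

There is one attempt and no reset: what is moved stays moved. The work goes in short steps, Python scripts to look and compute and a shell command to move; the robot and the scene stay as the last step left them, time stands still between calls to the robot, and variables do not carry over. Pictures are saved under pics/ and viewed, at most 14 in all, crops included, and the job is handed in when it is done.

```bash
ls; mkdir -p pics; cat > h.py <<'E'
import numpy as np,cv2
from bench import r
from scipy.spatial.transform import Rotation as Ro
def cam(n,s=None):
    c=r.camera_params(n);K=np.array([[c['fx'],0,c['cx']],[0,c['fy'],c['cy']],[0,0,1.]]);D=np.array(c['D'],float)
    if n=='wrist':
        s=s or r.sense();M=np.array(c['mount']);Rt=Ro.from_euler('xyz',s['tcp_rot'],degrees=True).as_matrix()
        Rc=Rt@M[:3,:3];o=Rt@M[:3,3]+np.array(s['tool_pos']);R=Rc.T;t=-R@o
    else: R=np.array(c['R']);t=np.array(c['t']).ravel()
    return K,D,R,t
def ray(C,uv):
    K,D,R,t=C;p=cv2.undistortPoints(np.array(uv,float).reshape(-1,1,2),K,D).reshape(-1,2)
    d=np.c_[p,np.ones(len(p))]@R;return -R.T@t,d/np.linalg.norm(d,axis=1)[:,None]
def onz(C,uv,z):
    o,d=ray(C,uv);return o+d*((z-o[2])/d[:,2])[:,None]
def proj(C,X):
    K,D,R,t=C;return cv2.projectPoints(np.array(X,float).reshape(-1,1,3),cv2.Rodrigues(R)[0],t,K,D)[0].reshape(-1,2)
def save(img,n): cv2.imwrite('pics/'+n,cv2.cvtColor(img,cv2.COLOR_RGB2BGR))
def snap(n,f=None):
    s=r.sense();im=r.snapshot(n)
    if f: save(im,f)
    return im,cam(n,s)
E
python3 - <<'E'
from h import *
print(r.sense(),r.tcp_to_grasp)
for n in('scene','top','wrist'):
    im,C=snap(n,n+'0.png');np.savez(n+'0.npz',im=im)
    print(n,C[0].round(1).tolist(),(-C[2].T@C[3]).round(),C[2].round(2).tolist())
E
```

```text
pics
{'time': 0.0, 'joint_pos': array([ 6.48352487e+01,  7.51291627e+00,  8.53273721e+01, -1.48995859e-03,
        8.72607547e+01, -4.89344208e+00]), 'qd': array([ 0.04649371, -0.02962843, -0.04087978,  0.1033301 ,  0.06810847,
        0.05597064]), 'joint_efforts': array([-1.89964310e-03, -5.69393992e+01, -5.00549197e+01, -3.24351140e-04,
        1.45446687e-02, -6.75056776e-05]), 'tool_pos': array([207.64671585, 562.36256252, 230.28554651]), 'tcp_rot': array([-1.79899198e+02, -7.13655153e-03,  1.59728757e+02]), 'ft_force': array([ 0.7106922 , -1.11036981, -0.13602522]), 'wrist_torque': array([-0.00524969, -0.01965418, -0.00826324]), 'grip_force': 0.0, 'finger_gap': 85.37975633526405} 18.700000000000003
scene [[465.9, 0.0, 319.3], [0.0, 465.9, 237.7], [0.0, 0.0, 1.0]] [1349.  -85.  712.] [[0.1, 0.99, -0.02], [0.62, -0.08, -0.78], [-0.78, 0.07, -0.62]]
top [[530.4, 0.0, 316.5], [0.0, 530.4, 240.0], [0.0, 0.0, 1.0]] [ 419.  -21. 1263.] [[0.02, -1.0, -0.01], [-0.99, -0.01, -0.12], [0.12, 0.02, -0.99]]
wrist [[336.8, 0.0, 317.0], [0.0, 336.8, 237.6], [0.0, 0.0, 1.0]] [129. 591. 373.] [[0.35, 0.94, -0.0], [0.89, -0.33, 0.32], [0.3, -0.11, -0.95]]
```

View pics/top0.png

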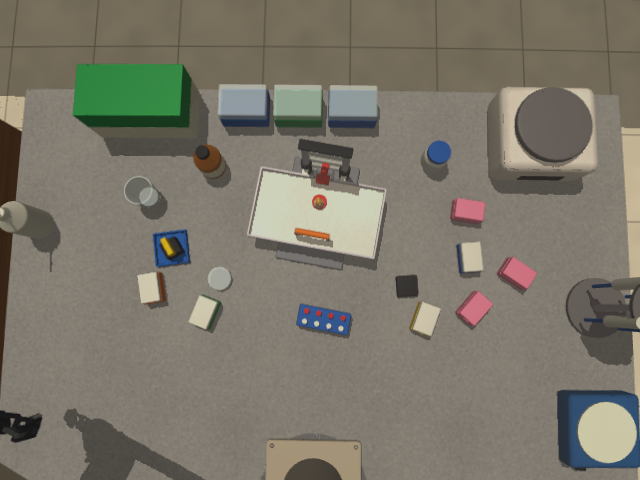

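View pics/scene0.png

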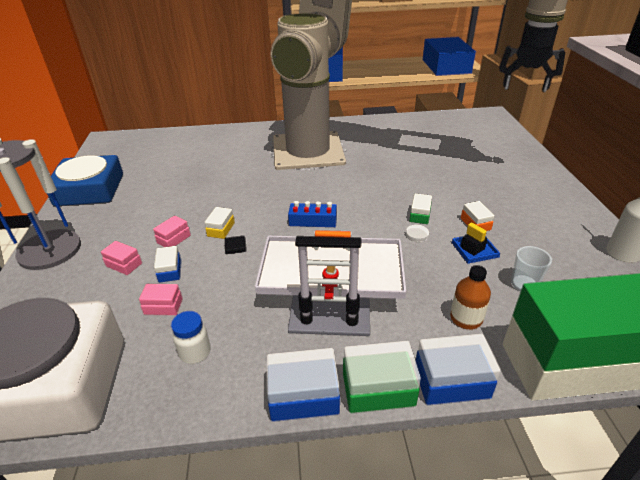

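The top view shows these things:
- **Shelf:** around (317,212), tilted about 8° in the image. Its orange handle is at (312,234), the spindle at (320,201) and the red pawl at (323,175).
- **Key:** in the tray at (172,248).
- **Tip boxes:** orange (150,288), green (205,312), yellow (425,319) and blue (470,257).
- **Look-alikes:** pink boxes at (468,210), (518,273) and (475,308), and large blue and green bins along the back at (244,105), (298,105) and (352,105). I'll use only the four small white-lidded boxes.

```bash
cat >> h.py <<'E'
def blob(m,uv,rad):
    k=np.zeros(m.shape,np.uint8);cv2.circle(k,tuple(int(v) for v in uv),rad,255,-1)
    m=cv2.bitwise_and(m,k);c,_=cv2.findContours(m,cv2.RETR_EXTERNAL,cv2.CHAIN_APPROX_NONE)
    return max(c,key=cv2.contourArea).reshape(-1,2).astype(float) if c else None
def rect(C,c,z):
    P=onz(C,c,z)[:,:2];(cx,cy),(w,h),a=cv2.minAreaRect(P.astype(np.float32))
    if w<h:w,h,a=h,w,a+90
    return np.round([cx,cy,w,h,(a+90)%180-90],1)   # yaw of long side
def mask(im,lo,hi): return cv2.inRange(cv2.cvtColor(im,cv2.COLOR_RGB2HSV),lo,hi)
E
python3 - <<'E'
from h import *
im=np.load('top0.npz')['im'];C=cam('top')
W=mask(im,(0,0,185),(180,70,255))
for n,u in dict(orange=(150,288),green=(205,312),yellow=(425,319),blue=(470,257)).items():
    c=blob(W,u,24);print(n,rect(C,c,46),im[u[1],u[0]])
c=blob(W,(317,212),85);print('rim',rect(C,c,72))
O=mask(im,(5,180,150),(18,255,255));c=blob(O,(312,234),25);print('bail',rect(C,c,107))
B=mask(im,(5,60,60),(25,255,255));c=blob(B,(320,202),14);print('spind',rect(C,c,85))
Y=mask(im,(20,150,120),(35,255,255));c=blob(Y,(172,246),22);print('grip',rect(C,c,66))
T=mask(im,(100,130,50),(125,255,255));c=blob(T,(172,248),30);print('tray',rect(C,c,14))
c=blob(mask(im,(0,0,0),(180,120,60)),(405,286),20);print('timer',rect(C,c,16))
for n,u,z in(('dish',(220,279),13),('rack',(324,320),50),('amber',(207,152),130),('jar',(439,152),85),('pinkC',(475,308),46),('pinkA',(468,210),46),('pinkB',(518,273),46)):print(n,onz(C,u,z).round())
save(cv2.resize(np.vstack([im[180:340,130:340],im[150:310,290:500]]),None,fx=1.8,fy=1.8,interpolation=cv2.INTER_CUBIC),'crop1.png')
E
```

```text
orange [451.1 387.2  63.2  41.8  10.5] [206 199 172]
green [397.3 259.   63.5  41.7 -20.7] [205 200 174]
yellow [ 390.6 -251.8   63.4   41.8  -19.9] [203 194 169]
blue [ 533.8 -358.    62.9   41.6    5.4] [201 192 167]
rim [623.4  -1.5 282.2 152.3  80.5]
bail [573.5   9.9  73.8   9.7  80.1]
spind [644.   -5.9  27.4  24.5  63.9]
grip [544.9 342.7  41.3  13.5  32.2]
tray [546.6 347.9  80.1  79.  -81.5]
timer [ 464.3 -211.8   49.1   46.7  -89.2]
dish [[474. 227.  13.]]
rack [[384. -20.  50.]]
amber [[748. 243. 130.]]
jar [[ 768. -277.   85.]]
pinkC [[ 415. -363.   46.]]
pinkA [[ 641. -351.   46.]]
pinkB [[ 496. -463.   46.]]
```

View pics/crop1.png

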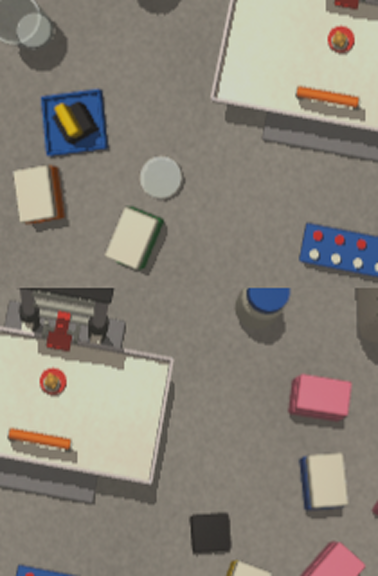

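The crop confirms the choices: the small boxes with white lids and orange, green, yellow or blue bodies, the orange bar, the brass dome on its red collar, and the key's yellow grip in the tray. Next I work out the move to a hover above the handle.

```bash
cat > go.py <<'E'
# go.py x y z yaw : turn needed, then shift in tool axes AFTER the turn (or before, if "first translate")
import sys;from h import *
x,y,z,yaw=map(float,sys.argv[1:5]);s=r.sense();p=s['tool_pos'];w=s['tcp_rot'][2]
d=np.array([x,y,z])-p;dy=(yaw-w+180)%360-180
for n,a in(('before',w),('after',yaw)):
    a=np.radians(a);print(n,'tool dx dy dz',np.round([np.cos(a)*d[0]+np.sin(a)*d[1],np.sin(a)*d[0]-np.cos(a)*d[1],-d[2]],1))
print('turn',round(-dy,1),'pos',p.round(1),'rot',s['tcp_rot'].round(1),'gap',round(s['finger_gap'],1),'F',s['ft_force'].round(1),'t',round(s['time'],1))
E
python3 go.py 571 8.5 200 80.5
```

```text
before tool dx dy dz [-532.8 -393.8   30.5]
after tool dx dy dz [-486.4  449.8   30.5]
turn 79.2 pos [207.7 562.5 230.5] rot [-179.9   -0.   159.7] gap 85.8 F [ 0.5  0.2 -0.5] t 0.1
```

```bash
python3 -m handwheel '[[-0.0266,-0.0197,0,0],[-0.0266,-0.0197,0,0],[-0.0266,-0.0197,0,0],[-0.0266,-0.0197,0,0],[-0.0266,-0.0197,0,0],[-0.0266,-0.0197,0,0],[-0.0266,-0.0197,0,0],[-0.0266,-0.0197,0,0],[-0.0266,-0.0197,0,0],[-0.0266,-0.0197,0,0]]' 0.085
python3 -m handwheel '[[-0.0266,-0.0197,0.003,0],[-0.0266,-0.0197,0.003,0],[-0.0266,-0.0197,0.003,0],[-0.0266,-0.0197,0.003,0],[-0.0266,-0.0197,0.003,0],[-0.0266,-0.0197,0.003,0],[-0.0266,-0.0197,0.003,0],[-0.0266,-0.0197,0.003,0],[-0.0266,-0.0197,0.003,0],[-0.0266,-0.0197,0.003,0]]'
python3 -m handwheel '[[0,0,0,7.92],[0,0,0,7.92],[0,0,0,7.92],[0,0,0,7.92],[0,0,0,7.92],[0,0,0,7.92],[0,0,0,7.92],[0,0,0,7.92],[0,0,0,7.92],[0,0,0,7.92]]'
python3 go.py 571 8.5 200 80.5
python3 - <<'E'
from h import *
im,C=snap('wrist','w1.png')
O=mask(im,(5,180,120),(18,255,255));c=blob(O,(320,240),300);print('bail',rect(C,c,106))
c=blob(mask(r.snapshot('scene'),(5,150,120),(18,255,255)),(335,234),40);print(cv2.boundingRect(c.astype(np.int32)))
E
```

```text
time: 1.15
tool_pos: [389.5, 284.6, 231.1]
tcp_rot: [-180.0, -0.0, 159.7]
ft_force: [1.0, -0.7, 0.3]
finger_gap: 84.8
grip_force: 0.0
time: 2.15
tool_pos: [570.8, 7.7, 200.8]
tcp_rot: [-180.0, -0.0, 159.7]
ft_force: [-0.0, 0.7, -0.4]
finger_gap: 85.1
grip_force: 0.0
time: 3.15
tool_pos: [570.1, 8.9, 200.9]
tcp_rot: [-180.0, 0.0, 80.2]
ft_force: [1.0, -0.5, -0.9]
finger_gap: 85.0
grip_force: 0.0
before tool dx dy dz [-0.3  0.9  0.9]
after tool dx dy dz [-0.3  0.9  0.9]
turn -0.3 pos [570.1   8.9 200.9] rot [-180.     0.    80.2] gap 85.0 F [ 1.  -0.5 -0.9] t 3.1
bail [572.1   9.9  74.6  11.5  80.1]
(315, 230, 36, 7)
```

View pics/w1.png

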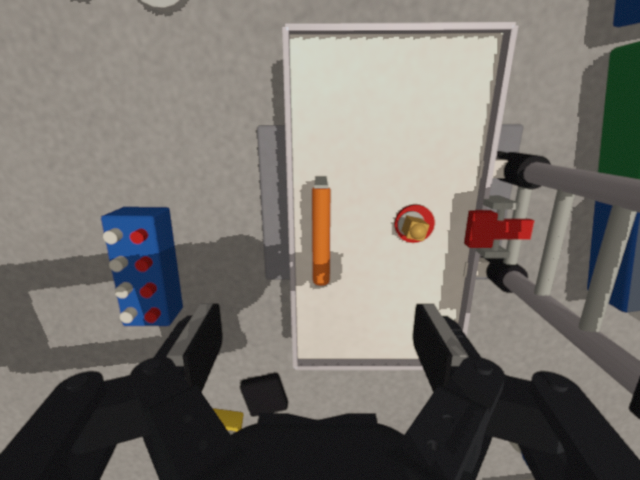

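The wrist view shows the bar at (320,230) between the open fingers, the spindle at (416,230) and the red pawl at (500,230). The bar comes out at (572,10), which agrees with the top view. I go down, pinch it and lift.

```bash
python3 -m handwheel '[[0.001,0.002,0.015,0],[0,0,0.015,0],[0,0,0.015,0],[0,0,0.015,0],[0,0,0.015,0],[0,0,0.015,0],[0,0,0.015,0],[0,0,0.012,0],[0,0,0,0]]' 0.06
python3 -m handwheel '[[0,0,0,0],[0,0,0,0],[0,0,0,0],[0,0,0,0],[0,0,0,0],[0,0,0,0],[0,0,0,0],[0,0,0,0]]' 0 80
python3 -m handwheel '[[0,0,-0.004,0],[0,0,-0.008,0],[0,0,-0.012,0],[0,0,-0.012,0],[0,0,-0.012,0],[0,0,-0.012,0],[0,0,-0.012,0],[0,0,-0.008,0],[0,0,0,0]]'
```

```text
time: 4.15
tool_pos: [570.9, 9.7, 81.7]
tcp_rot: [-179.8, 0.0, 80.5]
ft_force: [-0.5, -0.1, -0.6]
finger_gap: 60.2
grip_force: 0.0
time: 4.95
tool_pos: [573.1, 9.6, 85.6]
tcp_rot: [179.9, -0.0, 80.5]
ft_force: [-2.9, 1.1, 6.6]
finger_gap: 11.4
grip_force: 78.1
time: 5.85
tool_pos: [573.1, 9.6, 165.0]
tcp_rot: [179.9, -0.0, 80.5]
ft_force: [6.1, -0.0, -7.5]
finger_gap: 11.4
grip_force: 78.9
```

```bash
python3 -m handwheel '[[0,0,-0.008,0],[0,0,-0.008,0],[0,0,-0.006,0],[0,0,-0.004,0],[0,0,-0.003,0],[0,0,0,0],[0,0,0,0],[0,0,0,0]]'
python3 - <<'E'
from h import *
im,C=snap('scene');save(cv2.resize(im[180:340,220:440],None,fx=3,fy=3,interpolation=cv2.INTER_CUBIC),'s1.png')
E
```

```text
time: 6.65
tool_pos: [573.1, 9.6, 192.6]
tcp_rot: [179.9, -0.0, 80.5]
ft_force: [6.6, 0.3, -6.1]
finger_gap: 11.4
grip_force: 79.2
```

View pics/s1.png

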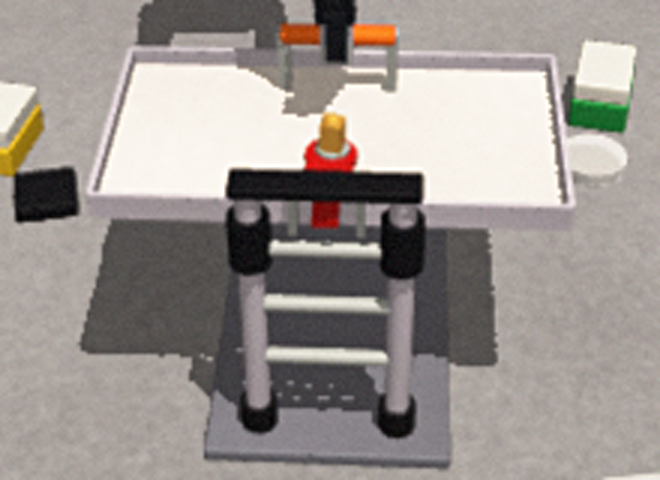

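The scene crop shows the shelf raised, the pawl at about (325,210) in the crop and the top rung just below it at (325,248). I go 2 mm higher for margin and then lower slowly, watching for the load to come off.

```bash
python3 -m handwheel '[[0,0,-0.001,0],[0,0,-0.001,0],[0,0,0,0],[0,0,0,0],[0,0,0,0]]'
python3 -m handwheel '[[0,0,0.002,0],[0,0,0.002,0],[0,0,0.002,0],[0,0,0.002,0],[0,0,0.002,0],[0,0,0.002,0],[0,0,0.002,0],[0,0,0,0],[0,0,0,0]]'
python3 -m handwheel '[[0,0,0.0015,0],[0,0,0.0015,0],[0,0,0.001,0],[0,0,0,0],[0,0,0,0]]'
python3 -m handwheel '[[0,0,0.0015,0],[0,0,0.0015,0],[0,0,0,0],[0,0,0,0],[0,0,0,0]]'
```

```text
time: 7.2
tool_pos: [573.0, 9.6, 194.6]
tcp_rot: [179.9, -0.0, 80.5]
ft_force: [6.8, -0.2, -6.5]
finger_gap: 11.3
grip_force: 79.2
time: 8.1
tool_pos: [573.0, 9.6, 180.4]
tcp_rot: [179.9, -0.0, 80.5]
ft_force: [7.6, 0.7, -8.0]
finger_gap: 11.3
grip_force: 79.3
time: 8.6
tool_pos: [573.1, 9.6, 176.4]
tcp_rot: [179.9, -0.0, 80.5]
ft_force: [7.4, 0.1, -8.0]
finger_gap: 11.6
grip_force: 79.3
time: 9.1
tool_pos: [573.1, 9.6, 175.1]
tcp_rot: [179.9, -0.0, 80.5]
ft_force: [1.5, 0.2, 4.8]
finger_gap: 11.4
grip_force: 80.6
```

The load came off at 175, which is +90 mm, so the shelf hangs on the top rung. I let go, rise and move above the key.

```bash
python3 -m handwheel '[[0,0,0,0],[0,0,0,0],[0,0,0,0],[0,0,0,0]]' 0.03
python3 -m handwheel '[[0,0,-0.005,0],[0,0,-0.01,0],[0,0,-0.015,0],[0,0,-0.02,0],[0,0,-0.02,0],[0,0,-0.02,0],[0,0,-0.01,0]]'
python3 go.py 545 343 200 32.2; python3 - <<'E'
from h import *
im,C=snap('top');c=blob(mask(im,(5,180,150),(18,255,255)),(312,234),45)
if c is not None:
  for z in(107,152,197):print(z,rect(C,c,z))
im,C=snap('wrist');B=mask(im,(15,90,80),(28,255,255))
c=blob(B,(416,230),80);print('spindle',c.mean(0),[rect(C,c,z) for z in(175,183)]);save(im[100:360,250:600],'w2.png')
E
```

```text
time: 9.5
tool_pos: [572.1, 9.6, 173.8]
tcp_rot: [-179.9, 0.0, 80.5]
ft_force: [0.3, -0.1, -0.2]
finger_gap: 29.8
grip_force: 0.0
time: 10.2
tool_pos: [573.7, 9.5, 278.3]
tcp_rot: [179.7, -0.0, 80.5]
ft_force: [0.0, 0.2, 0.8]
finger_gap: 30.1
grip_force: 0.0
before tool dx dy dz [324.2 -83.1  78.3]
after tool dx dy dz [ 153.4 -297.4   78.3]
turn 48.3 pos [573.7   9.5 278.3] rot [179.7  -0.   80.5] gap 30.1 F [0.  0.2 0.8] t 10.2
spindle [412.44736842 234.02631579] [array([646.6,  -0.7,  20.2,  17.6, -23. ]), array([644.6,   2.3,  19.6,  17. , -23. ])]
```

View pics/w2.png

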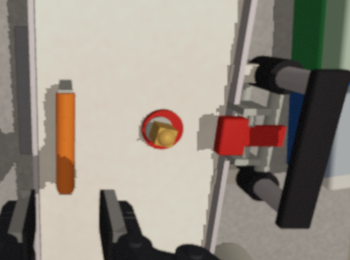

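The view shows the handle free at crop (65,145), the pawl level, and the spindle at crop (163,133) seen obliquely. I put the camera straight above the spindle to read its angle.

```bash
python3 -m handwheel '[[-0.0217,0.0182,0.007,0],[-0.0217,0.0182,0.007,0],[-0.0217,0.0182,0.007,0],[-0.0217,0.0182,0.007,0],[0,0,0,0]]' 0.085
python3 - <<'E'
from h import *
im,C=snap('wrist');np.savez('w3.npz',im=im);print(r.sense()['tool_pos'])
u=proj(C,[[645,-5,170]])[0];print(u);R=cv2.bitwise_or(mask(im,(0,150,80),(4,255,255)),mask(im,(172,150,80),(180,255,255)))
c=blob(R,u,50);(e)=cv2.fitEllipse(cv2.convexHull(c.astype(np.float32)));print('collar',e,onz(C,[e[0]],158).round(1))
B=mask(im,(13,70,50),(30,255,255));c=blob(B,u,35);print('brass',c.mean(0),rect(C,c,175),rect(C,c,183))
x,y=int(u[0]),int(u[1]);save(cv2.resize(im[y-45:y+45,x-60:x+60],None,fx=5,fy=5,interpolation=cv2.INTER_CUBIC),'w3.png')
E
```

```text
time: 10.8
tool_pos: [629.7, -90.8, 243.0]
tcp_rot: [-179.8, 0.0, 80.4]
ft_force: [-0.4, 1.3, -0.1]
finger_gap: 85.3
grip_force: 0.0
[629.41340663 -89.24389618 243.79087312]
[320.48420571 115.081829  ]
collar ((330.25787353515625, 112.28206634521484), (50.76984405517578, 54.76866149902344), 5.241913318634033) [[651.5  -4.1 158. ]]
brass [324.84375 110.09375] [647.8  -2.9  14.8  14.7  68.1] [647.6  -3.1  14.3  14.2  68.1]
```

View pics/w3.png

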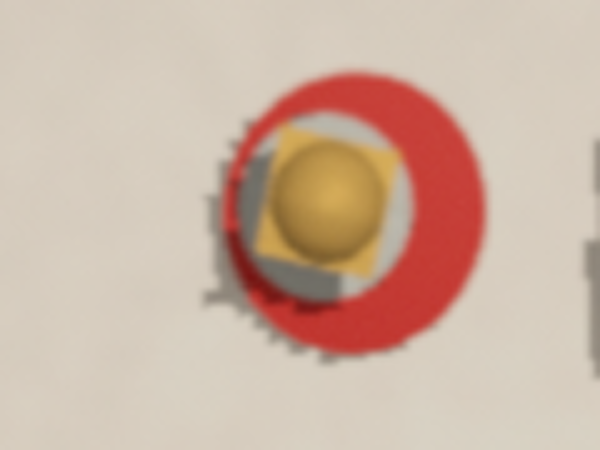

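Seen from above, the square shaft is at crop (328,200) with a clean 14.3 mm outline and a yaw of 68.1° (mod 90), so the clamp is at about 0.22 rad, in the given range. The pose readings are noisy, so I average over several frames.

```bash
python3 - <<'E'
from h import *
L=[]
for i in range(6):
    s=r.sense();im=r.snapshot('wrist');C=cam('wrist',s);u=proj(C,[[647.7,-3,178]])[0]
    c=blob(mask(im,(13,70,50),(30,255,255)),u,35);q=rect(C,c,178);L.append(q);print(s['tool_pos'].round(2),s['tcp_rot'].round(2),q)
print(np.mean(L,0).round(2), proj(C,[s['tool_pos']]))
E
python3 go.py 545 343 200 32.2
```

```text
[629.41 -89.24 243.79] [-1.7979e+02 -1.0000e-02  8.0410e+01] [647.8  -2.9  14.8  14.6  67.4]
[629.43 -88.27 244.65] [-1.7984e+02 -2.0000e-02  8.0460e+01] [647.9  -2.9  14.8  14.8  68.3]
[629.54 -87.65 245.38] [-1.799e+02 -2.000e-02  8.051e+01] [647.9  -3.   14.8  14.4 -21.6]
[629.68 -87.32 245.95] [-1.7995e+02 -2.0000e-02  8.0550e+01] [647.7  -2.9  14.8  14.5 -21.5]
[629.82 -87.16 246.38] [-1.7999e+02 -1.0000e-02  8.0570e+01] [647.7  -3.   14.7  14.5 -22.5]
[629.9  -87.08 246.63] [ 1.7998e+02 -1.0000e-02  8.0590e+01] [647.8  -3.1  14.9  14.5 -22.4]
[647.8   -2.97  14.8   14.55   7.95] [[318.898179   305.42986414]]
before tool dx dy dz [ 410.4 -154.2   46.7]
after tool dx dy dz [ 157.3 -409.2   46.7]
turn 48.4 pos [630.  -87.1 246.7] rot [180.   -0.   80.6] gap 84.8 F [-0.1 -0.4  0.2] t 11.2
```

```bash
python3 -m handwheel '[[0,0,0,8.07],[0,0,0,8.07],[0,0,0,8.07],[0,0,0,8.07],[0,0,0,8.07],[0,0,0,8.07]]'
python3 -m handwheel '[[0.0112,-0.0292,0,0],[0.0112,-0.0292,0,0],[0.0112,-0.0292,0,0],[0.0112,-0.0292,0,0],[0.0112,-0.0292,0,0],[0.0112,-0.0292,0,0],[0.0112,-0.0292,0,0]]'
python3 -m handwheel '[[0.0112,-0.0292,0,0],[0.0112,-0.0292,0,0],[0.0112,-0.0292,0,0],[0.0112,-0.0292,0.01,0],[0.0112,-0.0292,0.01,0],[0.0112,-0.0292,0.01,0],[0.0112,-0.0292,0.016,0],[0,0,0,0],[0,0,0,0],[0,0,0,0]]'
python3 - <<'E'
from h import *
for i in range(3):
    s=r.sense();im=r.snapshot('wrist');C=cam('wrist',s);u=proj(C,[[545,343,66]])[0]
    c=blob(mask(im,(20,150,90),(35,255,255)),u,70);print(u,'grip',rect(C,c,65))
    c=blob(mask(im,(100,130,40),(125,255,255)),u,150);print('tray',rect(C,c,14))
save(im[0:440,130:530],'w4.png')
E
python3 go.py 545 343 41 32.2
```

```text
time: 11.75
tool_pos: [630.1, -87.3, 246.9]
tcp_rot: [180.0, -0.0, 31.8]
ft_force: [-0.2, 0.3, 0.5]
finger_gap: 84.8
grip_force: 0.0
time: 12.45
tool_pos: [587.2, 128.6, 246.9]
tcp_rot: [180.0, -0.1, 32.2]
ft_force: [0.9, 0.0, 0.6]
finger_gap: 84.6
grip_force: 0.0
time: 13.45
tool_pos: [545.9, 341.3, 201.2]
tcp_rot: [180.0, -0.1, 32.1]
ft_force: [-0.2, 0.9, -0.3]
finger_gap: 85.2
grip_force: 0.0
[315.31541128 224.11161828] grip [546.1 345.6  47.3  14.8  32.2]
tray [546.1 350.   79.2  77.8   8.5]
[314.91606281 224.19538466] grip [546.3 345.4  47.4  14.5  31.5]
tray [546.1 349.9  79.3  77.8   8.5]
[314.75643542 224.26265391] grip [546.2 345.6  47.3  14.   32.1]
tray [546.1 350.   79.1  77.9   8.5]
before tool dx dy dz [ -0.   -2.5 160.4]
after tool dx dy dz [ -0.   -2.5 160.4]
turn -0.2 pos [546.4 340.8 201.4] rot [ 1.8e+02 -1.0e-01  3.2e+01] gap 85.0 F [ 0.  -0.3  0.1] t 13.6
```

View pics/w4.png

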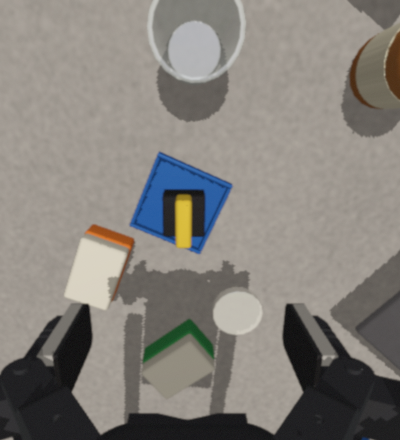

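The view shows the key standing in the tray, with the yellow grip at crop (183,222) and nothing near the fingers. I correct the position, go down and grip it.

```bash
python3 go.py 544.8 344.6 41 32.0; python3 -m handwheel '[[0.001,-0.004,0.02,0],[0,0,0.025,0],[0,0,0.025,0],[0,0,0.025,0],[0,0,0.025,0],[0,0,0.02,0],[0,0,0.01,0],[0,0,0.008,0],[0,0,0,0],[0,0,0,0]]' 0.045
python3 go.py 544.8 344.6 41 32.0
```

```text
before tool dx dy dz [  0.7  -4.  160.4]
after tool dx dy dz [  0.7  -4.  160.4]
turn 0.0 pos [546.4 340.8 201.4] rot [ 1.8e+02 -1.0e-01  3.2e+01] gap 85.0 F [ 0.  -0.3  0.1] t 13.6
time: 14.6
tool_pos: [545.1, 345.8, 43.5]
tcp_rot: [180.0, -0.1, 32.1]
ft_force: [0.2, -0.3, 1.0]
finger_gap: 45.0
grip_force: 0.0
before tool dx dy dz [-0.8  0.9  2.5]
after tool dx dy dz [-0.8  0.9  2.5]
turn 0.1 pos [545.1 345.8  43.5] rot [ 1.80e+02 -1.00e-01  3.21e+01] gap 45.0 F [ 0.2 -0.3  1. ] t 14.6
```

```bash
python3 -m handwheel '[[-0.001,0.001,0.002,0],[0,0,0,0],[0,0,0,0],[0,0,0,0],[0,0,0,0],[0,0,0,0],[0,0,0,0],[0,0,0,0]]' 0 60
python3 go.py 544.8 344.6 41 32.0
python3 -m handwheel '[[0,0,-0.01,0],[0,0,-0.02,0],[0,0,-0.03,0],[0,0,-0.03,0],[0,0,-0.03,0],[0,0,-0.03,0],[0,0,-0.03,0],[0,0,-0.025,0],[0,0,0,0],[0,0,0,0]]'
python3 -m handwheel '[[0,0,0,0],[0,0,0,0],[0,0,0,0]]'
python3 go.py 647.8 -3 250 68
python3 - <<'E'
from h import *
im,C=snap('wrist');s=r.sense();p=s['tool_pos'];print(proj(C,[p,p-[0,0,37]]))
save(im[200:440,170:470],'w5.png')
c=blob(mask(im,(20,150,90),(35,255,255)),(319,330),70);print('grip',cv2.boundingRect(c.astype(np.int32)),rect(C,c,p[2]+25))
c=blob(mask(im,(0,0,0),(180,110,55)),(319,300),60);print('dark',cv2.boundingRect(c.astype(np.int32)))
E
```

```text
time: 15.4
tool_pos: [544.5, 344.3, 41.0]
tcp_rot: [180.0, -0.1, 32.1]
ft_force: [-1.5, -1.7, 5.5]
finger_gap: 12.9
grip_force: 60.1
before tool dx dy dz [ 0.4 -0.1  0. ]
after tool dx dy dz [ 0.4 -0.1  0. ]
turn 0.1 pos [544.5 344.3  41. ] rot [ 1.80e+02 -1.00e-01  3.21e+01] gap 12.9 F [-1.5 -1.7  5.5] t 15.4
time: 16.4
tool_pos: [544.1, 344.3, 245.7]
tcp_rot: [-180.0, -0.1, 32.1]
ft_force: [0.4, -0.7, -1.6]
finger_gap: 12.9
grip_force: 59.1
time: 16.7
tool_pos: [543.4, 343.8, 243.7]
tcp_rot: [-180.0, 0.1, 32.1]
ft_force: [-0.2, -0.2, -0.3]
finger_gap: 13.0
grip_force: 59.1
before tool dx dy dz [-95.9 349.3  -6.3]
after tool dx dy dz [-282.5  226.7   -6.3]
turn -35.9 pos [543.4 343.8 243.7] rot [-1.80e+02  1.00e-01  3.21e+01] gap 13.0 F [-0.2 -0.2 -0.3] t 16.7
[[318.02925491 304.09096038]
 [317.9247638  271.60401339]]
grip (300, 264, 35, 113) [548.1 347.4  51.7  13.5  32.2]
dark (267, 242, 102, 117)
```

View pics/w5.png

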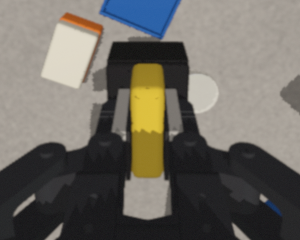

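```bash
python3 - <<'E'
from h import *
im,C=snap('wrist');s=r.sense();p=s['tool_pos'];a=np.radians(s['tcp_rot'][2]);tx=np.array([np.cos(a),np.sin(a),0])
ty=np.array([np.sin(a),-np.cos(a),0])
g=cv2.cvtColor(im,cv2.COLOR_RGB2GRAY).astype(int);print('col290',g[232:285,290].tolist());print('col345',g[232:275,345].tolist())
print('row255',g[255,262:290].tolist(),g[255,345:375].tolist()); print('yel col318',im[258:300,318].tolist())
for off in(18,20,22):
  q=p-[0,0,37]+off*tx;print(off,proj(C,[q,q+[0,0,34],q+ty*20,q-ty*20]).round(1).tolist())
q=p+22*tx;print('gripfront base/top',proj(C,[q-[0,0,3],q+[0,0,25]]).round(1).tolist())
E
```

```text
col290 [156, 156, 159, 162, 163, 162, 161, 158, 149, 106, 52, 28, 26, 21, 23, 21, 23, 22, 18, 23, 21, 24, 23, 24, 25, 21, 21, 24, 31, 31, 27, 28, 27, 30, 35, 37, 37, 37, 40, 39, 37, 39, 37, 37, 37, 38, 37, 38, 36, 39, 37, 37, 36]
col345 [159, 159, 160, 161, 162, 163, 164, 165, 155, 110, 53, 25, 21, 22, 23, 21, 25, 22, 23, 22, 22, 24, 22, 25, 23, 25, 22, 23, 30, 34, 25, 29, 30, 32, 37, 41, 39, 37, 38, 37, 37, 37, 40]
row255 [111, 94, 105, 129, 149, 157, 158, 159, 159, 160, 161, 163, 165, 165, 162, 145, 107, 54, 25, 22, 23, 22, 23, 25, 23, 22, 25, 24] [25, 23, 22, 23, 24, 22, 19, 23, 24, 23, 33, 74, 125, 154, 161, 162, 162, 161, 160, 160, 162, 163, 164, 166, 165, 166, 164, 163, 163, 163]
yel col318 [[23, 22, 25], [25, 25, 25], [32, 32, 32], [31, 33, 29], [40, 35, 28], [85, 70, 27], [132, 110, 33], [146, 122, 35], [149, 124, 35], [150, 125, 37], [150, 126, 37], [151, 126, 38], [151, 127, 38], [151, 126, 36], [152, 127, 37], [152, 127, 36], [153, 127, 37], [152, 128, 37], [153, 128, 38], [153, 128, 35], [154, 128, 35], [154, 128, 35], [156, 130, 39], [155, 129, 36], [155, 130, 37], [155, 131, 37], [157, 132, 40], [160, 134, 38], [171, 144, 43], [175, 148, 45], [176, 149, 45], [200, 172, 52], [214, 186, 60], [217, 188, 60], [219, 190, 62], [220, 191, 62], [221, 192, 63], [221, 192, 63], [221, 192, 63], [221, 192, 63], [221, 193, 64], [221, 193, 64]]
18 [[318.0, 242.5], [318.1, 266.9], [353.4, 242.6], [282.5, 242.4]]
20 [[318.0, 239.1], [318.1, 263.0], [353.5, 239.2], [282.4, 239.1]]
22 [[318.0, 235.8], [318.1, 259.0], [353.7, 235.8], [282.3, 235.7]]
gripfront base/top [[318.1, 259.0], [318.2, 286.8]]
```

```bash
python3 -m handwheel '[[-0.008,0.0291,0,0],[-0.008,0.0291,0,0],[-0.008,0.0291,0,0],[-0.008,0.0291,0,0],[-0.008,0.0291,0,0],[-0.008,0.0291,0,0]]'
python3 -m handwheel '[[-0.008,0.0291,0,0],[-0.008,0.0291,0,0],[-0.008,0.0291,0,0],[-0.008,0.0291,0,0],[-0.008,0.0291,0,0],[-0.008,0.0291,0,0],[0,0,0,-7.2],[0,0,0,-7.2],[0,0,0,-7.2],[0,0,0,-7.2]]'
python3 -m handwheel '[[0,0,0,-7.2],[0,0,0,0],[0,0,0,0],[0,0,0,0],[0,0,0,0],[0,0,0,0]]'
python3 go.py 648.7 -1.9 232 68
```

```text
time: 17.4
tool_pos: [596.3, 169.6, 245.1]
tcp_rot: [-180.0, 0.0, 32.1]
ft_force: [0.8, 0.8, -1.2]
finger_gap: 13.0
grip_force: 59.2
time: 18.4
tool_pos: [648.2, -2.9, 244.9]
tcp_rot: [-180.0, 0.0, 61.2]
ft_force: [-0.4, 1.4, 0.3]
finger_gap: 13.2
grip_force: 59.2
time: 19.0
tool_pos: [648.3, -2.6, 245.3]
tcp_rot: [-180.0, 0.0, 68.1]
ft_force: [-0.6, 0.9, -1.8]
finger_gap: 12.5
grip_force: 59.2
before tool dx dy dz [ 0.8  0.1 13.3]
after tool dx dy dz [ 0.8  0.1 13.3]
turn 0.1 pos [648.3  -2.6 245.3] rot [-180.     0.    68.1] gap 12.5 F [-0.6  0.9 -1.8] t 19.0
```

```bash
python3 -m handwheel '[[0.0008,0,0.01,0],[0,0,0.008,0],[0,0,0.005,0],[0,0,0,0],[0,0,0,0]]'
python3 go.py 648.7 -1.9 195 68
python3 -m handwheel '[[0,0,0.002,0],[0,0,0.002,0],[0,0,0.002,0],[0,0,0.002,0],[0,0,0.002,0],[0,0,0,0],[0,0,0,0]]'
python3 go.py 648.7 -1.9 195 68
```

```text
time: 19.5
tool_pos: [648.4, -1.9, 221.9]
tcp_rot: [-180.0, 0.0, 68.1]
ft_force: [-0.2, -0.6, -1.1]
finger_gap: 12.7
grip_force: 59.2
before tool dx dy dz [ 0.1  0.3 26.9]
after tool dx dy dz [ 0.1  0.3 26.9]
turn 0.1 pos [648.4  -1.9 221.9] rot [-180.     0.    68.1] gap 12.7 F [-0.2 -0.6 -1.1] t 19.5
time: 20.2
tool_pos: [648.5, -1.9, 212.2]
tcp_rot: [-180.0, 0.0, 68.1]
ft_force: [0.4, 0.1, -0.7]
finger_gap: 13.2
grip_force: 59.2
before tool dx dy dz [ 0.1  0.2 17.2]
after tool dx dy dz [ 0.1  0.1 17.2]
turn 0.1 pos [648.5  -1.9 212.2] rot [-180.     0.    68.1] gap 13.2 F [ 0.4  0.1 -0.7] t 20.2
```

```bash
python3 -m handwheel '[[0,0,0.002,0],[0,0,0.002,0],[0,0,0.001,0],[0,0,0,0],[0,0,0,0]]'
python3 -m handwheel '[[0,0,0.002,0],[0,0,0.002,0],[0,0,0.001,0],[0,0,0,0],[0,0,0,0]]'
python3 go.py 648.7 -1.9 195 68
```

```text
time: 20.7
tool_pos: [648.6, -1.9, 207.3]
tcp_rot: [-180.0, 0.0, 68.1]
ft_force: [-0.6, 0.9, -0.7]
finger_gap: 13.1
grip_force: 59.2
time: 21.2
tool_pos: [648.6, -1.9, 202.2]
tcp_rot: [-180.0, 0.0, 68.1]
ft_force: [-0.0, -0.3, -0.3]
finger_gap: 12.8
grip_force: 59.2
before tool dx dy dz [0.1 0.1 7.2]
after tool dx dy dz [0.1 0.1 7.2]
turn 0.1 pos [648.6  -1.9 202.2] rot [-180.     0.    68.1] gap 12.8 F [-0.  -0.3 -0.3] t 21.2
```

It slides on without force. I seat it and then turn it clockwise in steps.

```bash
python3 -m handwheel '[[0,0,0.002,0],[0,0,0.002,0],[0,0,0.002,0],[0,0,0,0],[0,0,0,0]]'
python3 -m handwheel '[[0,0,0.001,0],[0,0,0.0005,0],[0,0,0,0],[0,0,0,0]]'
python3 -m handwheel '[[0,0,0,5],[0,0,0,5],[0,0,0,5],[0,0,0,5],[0,0,0,5],[0,0,0,5],[0,0,0,5],[0,0,0,5],[0,0,0,0],[0,0,0,0]]'
python3 go.py 648.7 -1.9 195 12; python3 -c "
from bench import r;print(r.sense()['wrist_torque'])"
```

```text
time: 21.7
tool_pos: [648.5, -1.9, 196.1]
tcp_rot: [-180.0, 0.0, 68.1]
ft_force: [-0.2, -0.7, -1.1]
finger_gap: 12.9
grip_force: 59.2
time: 22.1
tool_pos: [648.6, -1.9, 194.8]
tcp_rot: [180.0, -0.0, 68.1]
ft_force: [0.1, 0.1, -1.2]
finger_gap: 13.0
grip_force: 59.2
time: 23.1
tool_pos: [648.9, -2.5, 195.0]
tcp_rot: [179.9, -0.0, 28.2]
ft_force: [3.3, -4.8, -2.0]
finger_gap: 12.9
grip_force: 59.0
before tool dx dy dz [ 0.1 -0.6 -0. ]
after tool dx dy dz [-0.1 -0.7 -0. ]
turn 16.2 pos [648.9  -2.5 195. ] rot [179.9  -0.   28.2] gap 12.9 F [ 3.3 -4.8 -2. ] t 23.1
[-0.74233672 -0.52790153 -0.01986879]
```

```bash
T='python3 -c "from bench import r;print(r.sense()[\"wrist_torque\"].round(3))"'
python3 -m handwheel '[[0.0004,0.0003,0,3],[0,0,0,3],[0,0,0,3],[0,0,0,0],[0,0,0,0]]'; eval $T
python3 -m handwheel '[[0,0,0,2],[0,0,0,2],[0,0,0,0],[0,0,0,0]]'; eval $T
python3 -m handwheel '[[0,0,0,2],[0,0,0,1],[0,0,0,0],[0,0,0,0]]'; eval $T
```

```text
time: 23.6
tool_pos: [649.1, -2.5, 194.9]
tcp_rot: [180.0, 0.0, 19.3]
ft_force: [1.0, -4.6, -0.4]
finger_gap: 13.0
grip_force: 59.2
[-1.002 -0.188  0.004]
time: 24.0
tool_pos: [649.1, -2.5, 194.9]
tcp_rot: [180.0, 0.0, 15.2]
ft_force: [1.1, -5.2, -0.8]
finger_gap: 13.0
grip_force: 59.2
[-1.021 -0.199  0.007]
time: 24.4
tool_pos: [649.1, -2.5, 194.9]
tcp_rot: [180.0, -0.0, 12.2]
ft_force: [1.1, -5.0, -1.3]
finger_gap: 12.5
grip_force: 59.2
[-0.993 -0.249  0.052]
```

```bash
T='python3 -c "from bench import r;print(r.sense()[\"wrist_torque\"].round(3))"'
python3 -m handwheel '[[0,0.0005,0,2],[0,0,0,0],[0,0,0,0],[0,0,0,0]]'; eval $T
python3 -m handwheel '[[0,0,0,2],[0,0,0,0],[0,0,0,0],[0,0,0,0]]'; eval $T
python3 -m handwheel '[[0,0,0,2],[0,0,0,0],[0,0,0,0],[0,0,0,0]]'; eval $T
```

```text
time: 24.8
tool_pos: [649.2, -2.6, 194.9]
tcp_rot: [180.0, -0.0, 10.2]
ft_force: [1.1, -4.0, -0.1]
finger_gap: 13.1
grip_force: 59.4
[-0.723 -0.019  0.024]
time: 25.2
tool_pos: [649.2, -2.5, 194.9]
tcp_rot: [180.0, -0.0, 8.2]
ft_force: [0.6, -4.8, 0.7]
finger_gap: 12.7
grip_force: 59.4
[-0.851 -0.024  0.039]
time: 25.6
tool_pos: [649.2, -2.6, 194.9]
tcp_rot: [180.0, -0.0, 6.2]
ft_force: [-0.4, -4.3, 0.4]
finger_gap: 12.8
grip_force: 59.4
[-0.988  0.     0.131]
```

```bash
T='python3 -c "from bench import r;print(r.sense()[\"wrist_torque\"].round(3))"'
python3 -m handwheel '[[0,0.001,0,2],[0,0,0,0],[0,0,0,0],[0,0,0,0]]'; eval $T
python3 -m handwheel '[[0,0,0,2],[0,0,0,0],[0,0,0,0],[0,0,0,0]]'; eval $T
python3 -m handwheel '[[0,0,0,2],[0,0,0,0],[0,0,0,0],[0,0,0,0]]'; eval $T
```

```text
time: 26.0
tool_pos: [649.2, -2.9, 194.8]
tcp_rot: [-180.0, 0.0, 4.2]
ft_force: [-0.6, 0.4, 2.0]
finger_gap: 12.9
grip_force: 59.6
[0.031 0.051 0.286]
time: 26.4
tool_pos: [649.2, -2.9, 194.8]
tcp_rot: [-180.0, 0.0, 2.2]
ft_force: [-0.7, 2.3, 1.8]
finger_gap: 12.9
grip_force: 59.7
[0.489 0.1   0.453]
time: 26.8
tool_pos: [649.3, -3.1, 194.8]
tcp_rot: [-180.0, 0.0, 0.2]
ft_force: [-1.8, 3.5, 1.1]
finger_gap: 12.4
grip_force: 59.8
[0.773 0.17  0.583]
```

The torque climbs steadily to 0.58 N m, so the clamp is at its stop. I back off into the slack and pull the key up.

```bash
T='python3 -c "from bench import r;print(r.sense()[\"wrist_torque\"].round(3))"'
python3 -m handwheel '[[0,0,0,-4],[0,0,0,-3],[0,0,0,0],[0,0,0,0]]'; eval $T
python3 -m handwheel '[[0,0,0,-3],[0,0,0,-3.5],[0,0,0,0],[0,0,0,0]]'; eval $T
python3 -m handwheel '[[0,0,-0.002,0],[0,0,-0.002,0],[0,0,-0.003,0],[0,0,-0.003,0],[0,0,0,0],[0,0,0,0]]'; eval $T
python3 go.py 649 -2.8 245 13
```

```text
time: 27.2
tool_pos: [649.2, -3.1, 194.7]
tcp_rot: [-180.0, 0.0, 7.0]
ft_force: [-2.0, 4.9, 1.9]
finger_gap: 12.6
grip_force: 59.4
[1.023 0.161 0.019]
time: 27.6
tool_pos: [649.5, -3.6, 194.7]
tcp_rot: [180.0, -0.0, 13.5]
ft_force: [1.4, 3.5, -0.4]
finger_gap: 12.9
grip_force: 59.3
[ 0.62  -0.253  0.013]
time: 28.2
tool_pos: [649.5, -3.5, 205.3]
tcp_rot: [180.0, -0.0, 13.6]
ft_force: [-1.2, 2.1, 0.8]
finger_gap: 13.3
grip_force: 59.1
[0.432 0.162 0.03 ]
before tool dx dy dz [ -0.3  -0.8 -39.7]
after tool dx dy dz [ -0.3  -0.8 -39.7]
turn 0.6 pos [649.5  -3.5 205.3] rot [180.   -0.   13.6] gap 13.3 F [-1.2  2.1  0.8] t 28.2
```

```bash
python3 -m handwheel '[[0,0,-0.01,0],[0,0,-0.015,0],[0,0,-0.02,0],[-0.02,0,0,0],[-0.02,0,0,0],[-0.02,0,0,0],[-0.02,0,0,0],[0,0,0,0],[0,0,0,0],[0,0,0,0]]'
python3 - <<'E'
from h import *
for i in range(3):
    s=r.sense();im=r.snapshot('wrist');C=cam('wrist',s);u=proj(C,[[647.7,-3,178]])[0]
    c=blob(mask(im,(13,70,50),(30,255,255)),u,35);print(u,rect(C,c,178))
E
python3 go.py 547 349.5 245 10
```

```text
time: 29.2
tool_pos: [572.4, -22.4, 250.8]
tcp_rot: [180.0, -0.1, 13.6]
ft_force: [0.5, -0.2, -1.1]
finger_gap: 13.1
grip_force: 59.2
[315.6619433  130.31549861] [647.9  -3.   14.6  14.6 -72.9]
[315.86510161 130.11722071] [647.8  -3.   14.9  14.5  18.6]
[316.03910682 129.89232393] [647.7  -3.1  14.7  14.5  16.8]
before tool dx dy dz [  63.2 -367.2    4.9]
after tool dx dy dz [  39.9 -370.4    4.9]
turn 3.6 pos [572.  -22.2 249.9] rot [180.   -0.   13.6] gap 12.7 F [-0.2  0.1 -1. ] t 29.4
```

The shaft now reads a yaw of about 17.4°, which is 1.1 rad clockwise of its zero at 80.5°, so the clamp is tight. The key goes back to its tray.

```bash
python3 -m handwheel '[[0.0053,-0.0306,0,0],[0.0053,-0.0306,0,0],[0.0053,-0.0306,0,0],[0.0053,-0.0306,0,0],[0.0053,-0.0306,0,0],[0.0053,-0.0306,0,0],[0.0053,-0.0306,0,0],[0.0053,-0.0306,0,0]]'
python3 -m handwheel '[[0.0053,-0.0306,0,0],[0.0053,-0.0306,0,0],[0.0053,-0.0306,0,0],[0.0053,-0.0306,0,3.6],[0,0,0,0],[0,0,0.03,0],[0,0,0.03,0],[0,0,0.03,0],[0,0,0,0],[0,0,0,0]]'
python3 go.py 547 349.5 42 10
python3 - <<'E'
from h import *
im,C=snap('wrist');c=blob(mask(im,(100,130,40),(125,255,255)),proj(C,[[546,349,14]])[0],110);print('tray',rect(C,c,14))
E
```

```text
time: 30.15
tool_pos: [555.1, 227.1, 249.6]
tcp_rot: [180.0, 0.0, 13.6]
ft_force: [0.5, -1.1, -1.0]
finger_gap: 12.6
grip_force: 59.1
time: 31.15
tool_pos: [546.8, 349.0, 159.6]
tcp_rot: [180.0, 0.1, 10.0]
ft_force: [0.5, 1.1, -0.3]
finger_gap: 12.6
grip_force: 59.2
before tool dx dy dz [  0.3  -0.4 117.6]
after tool dx dy dz [  0.3  -0.4 117.6]
turn 0.0 pos [546.8 349.  159.6] rot [1.8e+02 1.0e-01 1.0e+01] gap 12.6 F [ 0.5  1.1 -0.3] t 31.1
tray [547.1 349.8  78.9  78.2   8.8]
```

Well aligned with the tray. I lower the key, release it, rise, and look from above for the boxes.

```bash
python3 -m handwheel '[[0,0,0.025,0],[0,0,0.025,0],[0,0,0.025,0],[0,0,0.02,0],[0,0,0.012,0],[0,0,0.006,0],[0,0,0.004,0],[0,0,0,0],[0,0,0,0]]'
python3 -m handwheel '[[0,0,0.002,0],[0,0,0,0],[0,0,0,0]]'
python3 -m handwheel '[[0,0,0,0],[0,0,0,0],[0,0,0,0],[0,0,0,0]]' 0.04
python3 -m handwheel '[[0,0,-0.01,0],[0,0,-0.02,0],[0,0,-0.03,0],[0,0,-0.03,0],[0,0,-0.03,0],[0,0,-0.03,0],[0,0,-0.03,0],[0,0,0,0],[0,0,0,0]]' 0.085
cat > boxes.py <<'E'
from h import *
import sys
im,C=snap('top',sys.argv[1]);W=mask(im,(0,0,150),(180,75,255))
cs,_=cv2.findContours(W,cv2.RETR_EXTERNAL,cv2.CHAIN_APPROX_NONE)
for c in cs:
    if 250<cv2.contourArea(c)<1500:
        u=c.reshape(-1,2).mean(0).round()
        print(u,rect(C,c.reshape(-1,2).astype(float),46))
E
python3 boxes.py top5.png; python3 go.py 450 388 200 10
```

```text
time: 32.1
tool_pos: [547.7, 349.9, 44.1]
tcp_rot: [-180.0, -0.1, 10.0]
ft_force: [-0.0, -0.1, -0.6]
finger_gap: 13.1
grip_force: 59.2
time: 32.4
tool_pos: [547.1, 349.7, 41.1]
tcp_rot: [-180.0, -0.0, 10.0]
ft_force: [-0.3, -0.3, -0.4]
finger_gap: 12.9
grip_force: 59.4
time: 32.8
tool_pos: [547.0, 349.6, 40.8]
tcp_rot: [-180.0, -0.0, 10.0]
ft_force: [-0.5, 0.6, 0.1]
finger_gap: 40.0
grip_force: 0.0
time: 33.7
tool_pos: [547.6, 349.9, 222.7]
tcp_rot: [-179.9, -0.2, 10.0]
ft_force: [0.3, -0.6, -1.0]
finger_gap: 84.9
grip_force: 0.0
[333. 455.] [ 76.2 -33.  142.1  81.5 -89.5]
[637. 374.] [ 270.1 -725.9  191.2   16.3   -2.5]
[ 88. 336.] [333.4 520.4 165.4  53.3 -61.4]
[426. 318.] [ 390.9 -252.2   67.4   44.9  -20.5]
[219. 278.] [475.5 223.5  51.7  51.1 -43.6]
[ 22. 315.] [381.1 682.2 296.   14.6  27.9]
[451. 262.] [ 518.7 -310.6   67.3   45.2    4.8]
[ 25. 302.] [412.9 677.  341.4  15.7  27.7]
[ 90. 242.] [557.  530.2 465.1  18.   27.3]
[ 97. 238.] [567.4 515.  463.3  19.   26.9]
[ 13. 110.] [868.1 750.7  86.5  64.4   0. ]
[353. 100.] [904.7 -82.1 115.   75.1 -89.4]
[297. 100.] [903.4  51.9 114.5  75.3 -89.5]
[241.  99.] [904.8 186.6 114.2  75.5 -89.7]
before tool dx dy dz [-88.7 -54.8  20.9]
after tool dx dy dz [-88.7 -54.8  20.9]
turn 0.0 pos [546.9 349.5 220.9] rot [-180.   -0.   10.] gap 85.0 F [ 0.1 -0.3 -0.7] t 33.8
```

View pics/top5.png

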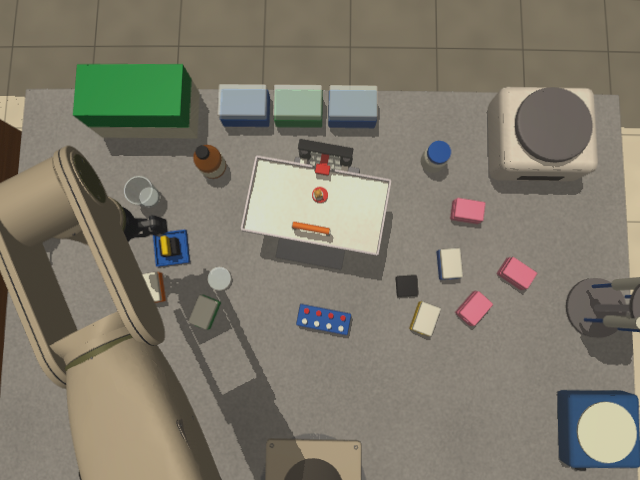

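The top view shows the shelf up with the pawl seated, and the key upright in its tray at (170,247). The blue box has been knocked from (470,257) to (451,262), so I'll re-measure each box before picking it. Orange comes first.

```bash
cat > wb.py <<'E'
# wb.py x y [placex placey]: measure white lid (z=46) near x,y from wrist camera; give moves
import sys;from h import *
x,y=map(float,sys.argv[1:3]);zt=float(sys.argv[3]) if len(sys.argv)>3 else 46
L=[]
for i in range(2):
    s=r.sense();im=r.snapshot('wrist');C=cam('wrist',s);u=proj(C,[[x,y,zt]])[0]
    c=blob(mask(im,(0,0,125),(180,90,255)),u,95);L.append(rect(C,c,zt))
q=L[-1];print('lid px',c.mean(0).round(),'rect',L)
yaw=(q[4]-s['tcp_rot'][2]+90)%180-90;d=q[:2]-s['tool_pos'][:2]
for n,a in(('before',s['tcp_rot'][2]),('after',s['tcp_rot'][2]+yaw)):
    a=np.radians(a);print(n,'dx dy',np.round([np.cos(a)*d[0]+np.sin(a)*d[1],np.sin(a)*d[0]-np.cos(a)*d[1]],1))
print('turn',round(-yaw,1),s['tool_pos'].round(1),s['tcp_rot'].round(1),round(s['time'],1))
u=u.astype(int);save(im[max(0,u[1]-110):u[1]+110,max(0,u[0]-130):u[0]+130],'wb_%d.png'%(s['time']*10))
E
python3 -m handwheel '[[-0.022,-0.0137,0,0],[-0.022,-0.0137,0,0],[-0.022,-0.0137,0,0],[-0.022,-0.0137,0,0],[0,0,0,0],[0,0,0,0],[0,0,0,0],[0,0,0,0]]'
python3 wb.py 452 389
```

```text
time: 34.55
tool_pos: [451.4, 387.6, 220.3]
tcp_rot: [180.0, 0.0, 10.0]
ft_force: [-0.5, -0.0, -0.6]
finger_gap: 84.7
grip_force: 0.0
lid px [314. 219.] rect [array([448.1, 392.5, 185.9, 176.2, -49.4]), array([448.3, 391.6, 185.9, 176.3, -49.4])]
before dx dy [-2.4 -4.4]
after dx dy [-5.  -0.2]
turn 59.4 [451.4 387.7 220.4] [180.   0.  10.] 34.6
```

```bash
python3 - <<'E'
from h import *
im,C=snap('wrist');print(im[219,314],im[219,250],im[219,400],im[300,314])
E
sed -i "s/(0,0,125),(180,90,255)/(0,0,178),(180,90,255)/" wb.py; python3 wb.py 452 389
```

```text
[211 205 189] [155 147 140] [159 153 144] [155 148 140]
lid px [317. 212.] rect [array([449.5, 387.8,  66.1,  43.8,  10.3]), array([449.5, 387.8,  66. ,  43.9,  10.1])]
before dx dy [-1.7 -0.2]
after dx dy [-1.7 -0.2]
turn -0.1 [451.2 387.9 220.6] [180.   0.  10.] 34.8
```

```bash
python3 -m handwheel '[[-0.0015,0,0.03,0],[0,0,0.035,0],[0,0,0.035,0],[0,0,0.035,0],[0,0,0.03,0],[0,0,0.02,0],[0,0,0.011,0],[0,0,0.006,0],[0,0,0,0],[0,0,0,0]]'
python3 -m handwheel '[[0,0,0,0],[0,0,0,0],[0,0,0,0],[0,0,0,0],[0,0,0,0],[0,0,0,0],[0,0,0,0]]' 0 35
python3 go.py 677.4 87.3 220 80.4
```

```text
time: 35.8
tool_pos: [450.2, 388.6, 20.1]
tcp_rot: [-180.0, -0.1, 10.0]
ft_force: [0.0, 1.0, 0.5]
finger_gap: 85.3
grip_force: 0.0
time: 36.5
tool_pos: [449.9, 388.4, 19.8]
tcp_rot: [-180.0, -0.1, 10.0]
ft_force: [0.3, 0.0, 5.0]
finger_gap: 47.1
grip_force: 37.3
before tool dx dy dz [ 171.7  336.1 -200.2]
after tool dx dy dz [-259.   274.5 -200.2]
turn -70.4 pos [449.9 388.4  19.8] rot [-1.8e+02 -1.0e-01  1.0e+01] gap 47.1 F [0.3 0.  5. ] t 36.5
```

```bash
python3 -m handwheel '[[0,0,-0.01,0],[0,0,-0.03,0],[0,0,-0.04,0],[0,0,-0.04,0],[0,0,-0.04,0],[0,0,-0.03,0],[0,0,-0.03,0]]'
python3 -m handwheel '[[0.0143,0.028,0,0],[0.0143,0.028,0,0],[0.0143,0.028,0,0],[0.0143,0.028,0,0],[0.0143,0.028,0,0],[0.0143,0.028,0,0],[0.0143,0.028,0,0],[0.0143,0.028,0,0]]'
python3 -m handwheel '[[0.0143,0.028,0,0],[0.0143,0.028,0,0],[0.0143,0.028,0,0],[0.0143,0.028,0,0],[0,0,0,-7.82],[0,0,0,-7.82],[0,0,0,-7.82],[0,0,0,-7.82],[0,0,0,-7.82],[0,0,0,-7.82]]'
python3 -m handwheel '[[0,0,0,-7.82],[0,0,0,-7.82],[0,0,0,-7.82],[0,0,0,0],[0,0,0,0],[0,0,0,0]]'
python3 go.py 677.4 87.3 170 80.4
```

```text
time: 37.2
tool_pos: [449.1, 387.8, 240.9]
tcp_rot: [-180.0, -0.0, 10.0]
ft_force: [0.1, 0.5, -1.8]
finger_gap: 47.3
grip_force: 36.6
time: 38.0
tool_pos: [601.2, 186.1, 239.0]
tcp_rot: [-180.0, 0.0, 10.0]
ft_force: [0.7, -0.3, -0.1]
finger_gap: 47.5
grip_force: 36.6
time: 39.0
tool_pos: [676.3, 86.9, 238.8]
tcp_rot: [-180.0, 0.0, 57.3]
ft_force: [-0.3, -0.4, -1.5]
finger_gap: 47.4
grip_force: 36.5
time: 39.6
tool_pos: [676.5, 86.9, 238.8]
tcp_rot: [-180.0, 0.0, 80.2]
ft_force: [0.0, -0.6, -0.7]
finger_gap: 47.3
grip_force: 36.5
before tool dx dy dz [ 0.5  0.8 68.8]
after tool dx dy dz [ 0.5  0.8 68.8]
turn -0.2 pos [676.5  86.9 238.8] rot [-180.     0.    80.2] gap 47.3 F [ 0.  -0.6 -0.7] t 39.6
```

```bash
python3 -m handwheel '[[0.0005,0.0008,0.02,0],[0,0,0.02,0],[0,0,0.015,0],[0,0,0.008,0],[0,0,0.004,0],[0,0,0,0],[0,0,0,0],[0,0,0.001,0],[0,0,0.001,0],[0,0,0,0]]'
python3 go.py 677.4 87.3 170 80.4
```

```text
time: 40.6
tool_pos: [677.6, 87.3, 170.0]
tcp_rot: [180.0, -0.0, 80.4]
ft_force: [-0.4, -0.2, -0.5]
finger_gap: 47.3
grip_force: 36.6
before tool dx dy dz [-0.  -0.2  0. ]
after tool dx dy dz [-0.  -0.2  0. ]
turn -0.0 pos [677.6  87.3 170. ] rot [180.   -0.   80.4] gap 47.3 F [-0.4 -0.2 -0.5] t 40.6
```

```bash
python3 -m handwheel '[[0,0,0.001,0],[0,0,0,0],[0,0,0,0]]'
python3 -m handwheel '[[0,0,0,0],[0,0,0,0],[0,0,0,0]]' 0.058
python3 -m handwheel '[[0,0,-0.01,0],[0,0,-0.02,0],[0,0,-0.03,0],[0,0,0,0],[0,0,0,0]]'
python3 wb.py 677.4 87.3 196
python3 go.py 398 260 220 159.3
```

```text
time: 40.9
tool_pos: [677.7, 87.3, 169.4]
tcp_rot: [180.0, -0.0, 80.4]
ft_force: [-2.3, -0.6, 3.6]
finger_gap: 47.9
grip_force: 37.0
time: 41.2
tool_pos: [677.4, 87.3, 168.5]
tcp_rot: [-180.0, 0.0, 80.4]
ft_force: [-0.0, 1.1, -0.5]
finger_gap: 58.0
grip_force: 0.0
time: 41.7
tool_pos: [678.5, 87.3, 230.9]
tcp_rot: [179.8, -0.0, 80.4]
ft_force: [-0.5, -1.2, -1.2]
finger_gap: 57.9
grip_force: 0.0
lid px [314. 264.] rect [array([666.1,  84.2, 120.2,  84.7,  80.4]), array([666.5,  84. , 119.4,  83.6,  80.9])]
before dx dy [ -5.1 -10.5]
after dx dy [ -5.  -10.5]
turn -0.5 [677.7  87.3 229.2] [180.   -0.   80.4] 41.8
before tool dx dy dz [ 123.7 -304.1    8.1]
after tool dx dy dz [322.3  62.9   8.1]
turn -78.9 pos [677.2  87.2 228.1] rot [-179.9    0.    80.4] gap 58.1 F [ 0.9  0.3 -0.7] t 41.8
```

```bash
python3 -m handwheel '[[0.0095,-0.0234,0,0],[0.0095,-0.0234,0,0],[0.0095,-0.0234,0,0],[0.0095,-0.0234,0,0],[0.0095,-0.0234,0,0],[0.0095,-0.0234,0,0],[0.0095,-0.0234,0,0]]' 0.085
python3 -m handwheel '[[0.0095,-0.0234,0,0],[0.0095,-0.0234,0,0],[0.0095,-0.0234,0,0],[0.0095,-0.0234,0,0],[0.0095,-0.0234,0,0],[0.0095,-0.0234,0,0],[0,0,0,-7.89],[0,0,0,-7.89],[0,0,0,-7.89],[0,0,0,-7.89]]'
python3 -m handwheel '[[0,0,0,-7.89],[0,0,0,-7.89],[0,0,0,-7.89],[0,0,0,-7.89],[0,0,0,-7.89],[0,0,0,-7.89],[0,0,0,0],[0,0,0,0],[0,0,0,0],[0,0,0,0]]'
python3 wb.py 398 260
```

```text
time: 42.5
tool_pos: [525.5, 180.4, 227.3]
tcp_rot: [-179.9, 0.1, 80.4]
ft_force: [-0.2, -0.5, 0.1]
finger_gap: 84.7
grip_force: 0.0
time: 43.5
tool_pos: [397.5, 259.6, 227.5]
tcp_rot: [-179.9, 0.0, 112.3]
ft_force: [-0.2, 1.0, -0.1]
finger_gap: 84.9
grip_force: 0.0
time: 44.5
tool_pos: [398.2, 259.8, 228.6]
tcp_rot: [-180.0, -0.0, 159.2]
ft_force: [-0.2, 0.3, 0.7]
finger_gap: 85.1
grip_force: 0.0
lid px [316. 208.] rect [array([394.9, 259.7,  66. ,  44.9, -20.8]), array([395. , 259.7,  66. ,  44.8, -20.7])]
before dx dy [ 2.9 -1.2]
after dx dy [ 2.9 -1.2]
turn -0.1 [398.2 259.8 228.7] [-180.    -0.   159.2] 44.5
```

```bash
python3 -m handwheel '[[0.002,-0.001,0.035,0],[0,0,0.035,0],[0,0,0.035,0],[0,0,0.035,0],[0,0,0.03,0],[0,0,0.02,0],[0,0,0.013,0],[0,0,0.006,0],[0,0,0,0],[0,0,0,0]]'
python3 -m handwheel '[[0,0,0,0],[0,0,0,0],[0,0,0,0],[0,0,0,0],[0,0,0,0],[0,0,0,0],[0,0,0,0]]' 0 35
python3 -m handwheel '[[0,0,-0.01,0],[0,0,-0.03,0],[0,0,-0.04,0],[0,0,-0.04,0],[0,0,-0.04,0],[0,0,-0.03,0],[0,0,-0.03,0],[0,0,0,0]]'
python3 go.py 605.4 99.5 240 80.4
```

```text
time: 45.6
tool_pos: [396.9, 260.0, 20.9]
tcp_rot: [179.9, 0.1, 159.3]
ft_force: [0.3, 0.7, 1.0]
finger_gap: 85.1
grip_force: 0.0
time: 46.3
tool_pos: [396.7, 260.0, 20.7]
tcp_rot: [179.9, 0.1, 159.3]
ft_force: [-0.7, -0.1, 6.8]
finger_gap: 47.5
grip_force: 37.3
time: 47.1
tool_pos: [398.0, 260.6, 245.4]
tcp_rot: [179.7, 0.3, 159.3]
ft_force: [0.3, -0.2, -0.8]
finger_gap: 47.3
grip_force: 36.5
before tool dx dy dz [-251.   -77.3    5.4]
after tool dx dy dz [-124.2  231.4    5.4]
turn 78.9 pos [398.  260.6 245.4] rot [179.7   0.3 159.3] gap 47.3 F [ 0.3 -0.2 -0.8] t 47.1
```

```bash
python3 -m handwheel '[[-0.0278,-0.0085,0,0],[-0.0278,-0.0085,0,0],[-0.0278,-0.0085,0,0],[-0.0278,-0.0085,0,0],[-0.0278,-0.0085,0,0],[-0.0278,-0.0085,0,0],[-0.0278,-0.0085,0,0],[-0.0278,-0.0085,0,0],[-0.0278,-0.0085,0,0]]'
python3 -m handwheel '[[0,0,0,7.89],[0,0,0,7.89],[0,0,0,7.89],[0,0,0,7.89],[0,0,0,7.89],[0,0,0,7.89],[0,0,0,7.89],[0,0,0,7.89],[0,0,0,7.89],[0,0,0,7.89]]'
python3 -m handwheel '[[0,0,0,0],[0,0,0,0],[0,0,0,0],[0,0,0,0]]'
python3 go.py 605.4 99.5 170.5 80.4
```

```text
time: 48.0
tool_pos: [603.1, 98.6, 238.7]
tcp_rot: [-180.0, -0.1, 159.3]
ft_force: [0.5, 0.4, -0.8]
finger_gap: 47.6
grip_force: 36.5
time: 49.0
tool_pos: [602.2, 99.5, 238.7]
tcp_rot: [-179.9, 0.0, 80.1]
ft_force: [-0.7, 1.0, -1.3]
finger_gap: 47.1
grip_force: 36.5
time: 49.4
tool_pos: [602.9, 99.5, 239.7]
tcp_rot: [-180.0, 0.0, 80.5]
ft_force: [0.6, -0.5, -0.9]
finger_gap: 47.3
grip_force: 36.5
before tool dx dy dz [ 0.4  2.5 69.2]
after tool dx dy dz [ 0.4  2.5 69.2]
turn 0.1 pos [602.9  99.5 239.7] rot [-180.     0.    80.5] gap 47.3 F [ 0.6 -0.5 -0.9] t 49.4
```

Lower, release and rise. Then go to the blue box, which is now at about (519,-311) with its long side at a yaw of about 5°.

```bash
python3 -m handwheel '[[0.0005,0.0022,0.02,0],[0,0,0.02,0],[0,0,0.015,0],[0,0,0.008,0],[0,0,0.003,0],[0,0,0,0],[0,0,0,0],[0,0,0.001,0],[0,0,0.001,0],[0,0,0,0]]'
python3 -m handwheel '[[0,0,0.001,0],[0,0,0.001,0],[0,0,0,0],[0,0,0,0]]'
python3 -m handwheel '[[0,0,0,0],[0,0,0,0],[0,0,0,0]]' 0.058
python3 -m handwheel '[[0,0,-0.01,0],[0,0,-0.02,0],[0,0,-0.03,0],[0,0,-0.02,0],[0,0,0,0],[0,0,0,0]]'
python3 go.py 519 -311 230 5; python3 boxes.py top6.png
```

```text
time: 50.4
tool_pos: [605.3, 99.7, 172.0]
tcp_rot: [180.0, -0.0, 80.4]
ft_force: [0.1, 0.4, -1.1]
finger_gap: 46.9
grip_force: 36.5
time: 50.8
tool_pos: [605.4, 99.7, 170.3]
tcp_rot: [180.0, -0.0, 80.4]
ft_force: [-2.7, 0.4, 4.1]
finger_gap: 47.2
grip_force: 36.9
time: 51.1
tool_pos: [605.1, 99.7, 169.5]
tcp_rot: [-180.0, 0.0, 80.4]
ft_force: [-0.6, -0.7, -0.2]
finger_gap: 57.8
grip_force: 0.0
time: 51.7
tool_pos: [605.6, 99.7, 250.6]
tcp_rot: [179.9, -0.0, 80.4]
ft_force: [-0.4, -0.2, 0.2]
finger_gap: 57.8
grip_force: 0.0
before tool dx dy dz [-419.4  -16.8   20.6]
after tool dx dy dz [-122.1  401.6   20.6]
turn 75.4 pos [605.6  99.7 250.6] rot [179.9  -0.   80.4] gap 57.8 F [-0.4 -0.2  0.2] t 51.7
[637. 371.] [ 275.5 -726.1  180.2   16.3   -2.6]
[426. 318.] [ 390.7 -252.4   66.9   45.   -20. ]
[229. 311.] [397.2 193.8 165.7  57.  -85.5]
[219. 278.] [476.1 222.9  53.   50.9   2.3]
[451. 262.] [ 518.7 -310.7   66.9   45.1    4.5]
[175. 224.] [604.8 330.9 487.7  17.1   4.4]
[184. 223.] [608.5 311.5 485.6  15.8   4.3]
[270. 218.] [622.6 115.5 485.6  28.9   4.6]
[279. 216.] [626.   89.  485.1  14.2   4.5]
[ 13. 110.] [8.681e+02 7.506e+02 8.680e+01 6.410e+01 3.000e-01]
[353. 100.] [904.7 -81.  112.7  75.1 -89.4]
[298.  99.] [904.6  51.3 113.2  72.8 -89.5]
[241.  99.] [904.8 186.6 114.2  75.5 -89.7]
```

View pics/top6.png

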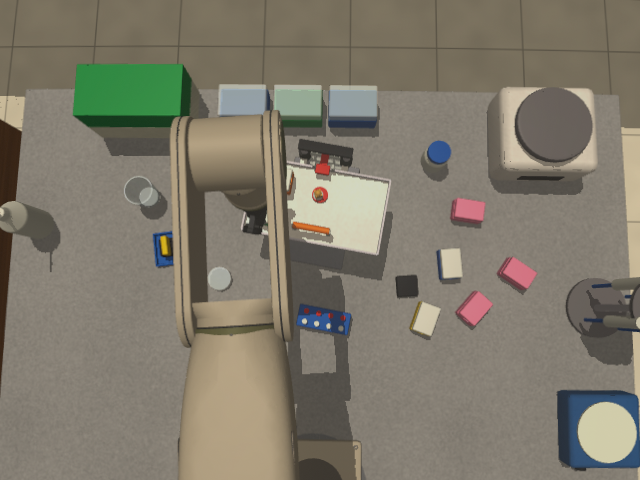

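The boxes on the shelf are hidden by the arm. The blue box is at (451,262) and the yellow one at (426,318), both unchanged. On to blue.

```bash
python3 -m handwheel '[[-0.028,-0.0011,0,0],[-0.028,-0.0011,0,0],[-0.028,-0.0011,0,0],[-0.028,-0.0011,0,0],[-0.028,-0.0011,0,0],[-0.028,-0.0011,0,0],[-0.028,-0.0011,0,0],[-0.028,-0.0011,0,0]]' 0.085
python3 -m handwheel '[[-0.028,-0.0011,0,0],[-0.028,-0.0011,0,0],[-0.028,-0.0011,0,0],[-0.028,-0.0011,0,0],[-0.028,-0.0011,0,0],[-0.028,-0.0011,0,0],[-0.028,-0.0011,0,0],[0,0,0,7.54],[0,0,0,7.54],[0,0,0,7.54]]'
python3 -m handwheel '[[0,0,0,7.54],[0,0,0,7.54],[0,0,0,7.54],[0,0,0,7.54],[0,0,0,7.54],[0,0,0.01,7.54],[0,0,0.01,7.54],[0,0,0,0],[0,0,0,0],[0,0,0,0]]'
python3 -m handwheel '[[0,0,0,0],[0,0,0,0]]'
python3 wb.py 519 -311
```

```text
time: 52.55
tool_pos: [558.0, -120.5, 247.9]
tcp_rot: [-179.8, -0.0, 80.4]
ft_force: [0.1, -1.0, -0.1]
finger_gap: 84.6
grip_force: 0.0
time: 53.55
tool_pos: [517.9, -311.6, 247.7]
tcp_rot: [-179.8, -0.0, 57.4]
ft_force: [0.0, 0.8, 0.0]
finger_gap: 85.0
grip_force: 0.0
time: 54.55
tool_pos: [518.8, -311.7, 229.8]
tcp_rot: [-180.0, 0.0, 5.2]
ft_force: [1.0, 0.4, -0.6]
finger_gap: 84.7
grip_force: 0.0
time: 54.75
tool_pos: [519.0, -311.8, 230.3]
tcp_rot: [180.0, -0.0, 5.0]
ft_force: [0.6, 0.5, -0.3]
finger_gap: 85.0
grip_force: 0.0
lid px [315. 211.] rect [array([ 516.8, -310.1,   65.7,   44.8,    5.1]), array([ 516.8, -310.1,   65.7,   44.8,    5.1])]
before dx dy [-2.1 -1.9]
after dx dy [-2.1 -1.9]
turn -0.1 [ 519.  -311.8  230.2] [180.  -0.   5.] 54.8
```

```bash
python3 -m handwheel '[[-0.0015,-0.0015,0.035,0],[0,0,0.035,0],[0,0,0.035,0],[0,0,0.035,0],[0,0,0.032,0],[0,0,0.02,0],[0,0,0.013,0],[0,0,0.006,0],[0,0,0,0],[0,0,0,0]]'
python3 -m handwheel '[[0,0,0,0],[0,0,0,0],[0,0,0,0],[0,0,0,0],[0,0,0,0],[0,0,0,0],[0,0,0,0]]' 0 35
python3 -m handwheel '[[0,0,-0.01,0],[0,0,-0.03,0],[0,0,-0.04,0],[0,0,-0.04,0],[0,0,-0.04,0],[0,0,-0.03,0],[0,0,-0.03,0],[0,0,0,0]]'
python3 go.py 647 -98.3 240 80.4
```

```text
time: 55.85
tool_pos: [518.1, -311.0, 20.2]
tcp_rot: [179.9, -0.1, 5.0]
ft_force: [-0.5, 0.6, -0.3]
finger_gap: 85.2
grip_force: 0.0
time: 56.55
tool_pos: [517.8, -310.7, 19.8]
tcp_rot: [179.9, -0.1, 5.0]
ft_force: [0.3, 0.0, 6.0]
finger_gap: 47.2
grip_force: 37.4
time: 57.35
tool_pos: [519.1, -311.7, 245.2]
tcp_rot: [179.7, -0.4, 5.0]
ft_force: [1.0, -0.4, -0.0]
finger_gap: 47.2
grip_force: 36.7
before tool dx dy dz [ 145.9 -201.5    5.2]
after tool dx dy dz [231.7  90.5   5.2]
turn -75.4 pos [ 519.1 -311.7  245.2] rot [179.7  -0.4   5. ] gap 47.2 F [ 1.  -0.4 -0. ] t 57.4
```

```bash
python3 -m handwheel '[[0.0164,-0.0225,0,0],[0.0164,-0.0225,0,0],[0.0164,-0.0225,0,0],[0.0164,-0.0225,0,0],[0.0164,-0.0225,0,0],[0.0164,-0.0225,0,0],[0.0164,-0.0225,0,0],[0.0164,-0.0225,0,0],[0.0164,-0.0225,0,0]]'
python3 -m handwheel '[[0,0,0,-7.54],[0,0,0,-7.54],[0,0,0,-7.54],[0,0,0,-7.54],[0,0,0,-7.54],[0,0,0,-7.54],[0,0,0,-7.54],[0,0,0,-7.54],[0,0,0,-7.54],[0,0,0,-7.54]]'
python3 -m handwheel '[[0,0,0,0],[0,0,0,0],[0,0,0,0],[0,0,0,0]]'
python3 go.py 647 -98.3 169.8 80.4
```

```text
time: 58.25
tool_pos: [646.5, -94.6, 237.5]
tcp_rot: [-180.0, 0.1, 5.0]
ft_force: [0.8, 0.3, -1.0]
finger_gap: 47.4
grip_force: 36.6
time: 59.25
tool_pos: [645.9, -95.6, 237.4]
tcp_rot: [-179.9, -0.0, 80.7]
ft_force: [-0.3, 0.4, -0.8]
finger_gap: 47.0
grip_force: 36.7
time: 59.65
tool_pos: [646.6, -95.7, 238.6]
tcp_rot: [-180.0, 0.0, 80.3]
ft_force: [-0.4, 0.7, -1.1]
finger_gap: 47.6
grip_force: 36.6
before tool dx dy dz [-2.5  0.9 68.8]
after tool dx dy dz [-2.5  0.9 68.8]
turn -0.1 pos [646.6 -95.7 238.6] rot [-180.     0.    80.3] gap 47.6 F [-0.4  0.7 -1.1] t 59.6
```

```bash
python3 -m handwheel '[[-0.0025,0.0008,0.02,0],[0,0,0.02,0],[0,0,0.015,0],[0,0,0.008,0],[0,0,0.003,0],[0,0,0,0],[0,0,0,0],[0,0,0.001,0],[0,0,0.001,0],[0,0,0,0]]'
python3 -m handwheel '[[0,0,0.001,0],[0,0,0.0005,0],[0,0,0,0],[0,0,0,0]]'
python3 -m handwheel '[[0,0,0,0],[0,0,0,0],[0,0,0,0]]' 0.058
python3 -m handwheel '[[0,0,-0.01,0],[0,0,-0.02,0],[0,0,-0.03,0],[0,0,-0.02,0],[0,0,0,0],[0,0,0,0]]'
python3 go.py 391 -252 230 -20.3
```

```text
time: 60.65
tool_pos: [647.1, -98.4, 171.0]
tcp_rot: [180.0, 0.0, 80.4]
ft_force: [0.3, -0.1, -1.0]
finger_gap: 47.3
grip_force: 36.6
time: 61.05
tool_pos: [647.1, -98.4, 169.5]
tcp_rot: [180.0, -0.0, 80.4]
ft_force: [-0.8, -0.0, 0.7]
finger_gap: 46.9
grip_force: 36.8
time: 61.35
tool_pos: [647.1, -98.3, 169.3]
tcp_rot: [180.0, -0.0, 80.4]
ft_force: [-0.1, -0.3, 0.2]
finger_gap: 57.9
grip_force: 0.0
time: 61.95
tool_pos: [647.4, -98.4, 250.2]
tcp_rot: [179.9, 0.0, 80.4]
ft_force: [-0.3, 0.0, -1.1]
finger_gap: 57.9
grip_force: 0.0
before tool dx dy dz [-194.2 -227.2   20.2]
after tool dx dy dz [-187.2  233.    20.2]
turn 100.7 pos [647.4 -98.4 250.2] rot [179.9   0.   80.4] gap 57.9 F [-0.3  0.  -1.1] t 62.0
```

```bash
python3 -m handwheel '[[-0.0194,-0.0227,0,0],[-0.0194,-0.0227,0,0],[-0.0194,-0.0227,0,0],[-0.0194,-0.0227,0,0],[-0.0194,-0.0227,0,0],[-0.0194,-0.0227,0,0],[-0.0194,-0.0227,0,0],[-0.0194,-0.0227,0,0],[-0.0194,-0.0227,0,0],[-0.0194,-0.0227,0,0]]' 0.085
python3 -m handwheel '[[0,0,0,8.4],[0,0,0,8.4],[0,0,0,8.4],[0,0,0,8.4],[0,0,0,8.4],[0,0,0,8.4],[0,0,0,8.4],[0,0,0,8.4],[0,0,0,8.4],[0,0,0,8.4]]'
python3 -m handwheel '[[0,0,0.01,8.4],[0,0,0.01,8.3],[0,0,0,0],[0,0,0,0],[0,0,0,0],[0,0,0,0]]'
python3 wb.py 391 -252
```

```text
time: 62.95
tool_pos: [389.1, -251.6, 247.6]
tcp_rot: [-179.9, -0.1, 80.4]
ft_force: [-0.2, -0.8, 0.7]
finger_gap: 84.9
grip_force: 0.0
time: 63.95
tool_pos: [390.1, -251.1, 247.6]
tcp_rot: [-179.9, 0.1, -4.0]
ft_force: [-0.6, 0.8, -0.3]
finger_gap: 84.7
grip_force: 0.0
time: 64.55
tool_pos: [391.0, -251.8, 229.7]
tcp_rot: [180.0, -0.0, -20.2]
ft_force: [0.6, -0.3, 0.1]
finger_gap: 84.7
grip_force: 0.0
lid px [317. 210.] rect [array([ 389.3, -252.1,   66.6,   44.7,  -20.1]), array([ 389.4, -252.1,   66.6,   44.7,  -20.1])]
before dx dy [-1.4  0.8]
after dx dy [-1.4  0.8]
turn -0.1 [ 391.  -251.9  229.7] [180.   -0.  -20.2] 64.6
```

```bash
python3 -m handwheel '[[-0.001,0.0008,0.035,0],[0,0,0.035,0],[0,0,0.035,0],[0,0,0.035,0],[0,0,0.032,0],[0,0,0.02,0],[0,0,0.012,0],[0,0,0.006,0],[0,0,0,0],[0,0,0,0]]'
python3 -m handwheel '[[0,0,0,0],[0,0,0,0],[0,0,0,0],[0,0,0,0],[0,0,0,0],[0,0,0,0],[0,0,0,0]]' 0 35
python3 -m handwheel '[[0,0,-0.01,0],[0,0,-0.03,0],[0,0,-0.04,0],[0,0,-0.04,0],[0,0,-0.04,0],[0,0,-0.03,0],[0,0,-0.03,0],[0,0,0,0],[0,0,0,0],[0,0,0,0]]'
python3 go.py 574 -85.9 240 80.4
```

```text
time: 65.65
tool_pos: [390.4, -252.8, 20.5]
tcp_rot: [180.0, -0.1, -20.3]
ft_force: [-1.1, 0.2, -0.2]
finger_gap: 85.0
grip_force: 0.0
time: 66.35
tool_pos: [390.2, -252.6, 20.1]
tcp_rot: [180.0, -0.1, -20.3]
ft_force: [-0.6, 0.7, 5.5]
finger_gap: 47.5
grip_force: 36.9
time: 67.35
tool_pos: [389.0, -251.6, 238.0]
tcp_rot: [-180.0, 0.1, -20.3]
ft_force: [0.9, -0.4, -1.0]
finger_gap: 47.3
grip_force: 36.5
before tool dx dy dz [ 116.  -219.6   -2. ]
after tool dx dy dz [194.2 154.8  -2. ]
turn -100.7 pos [ 389.  -251.6  238. ] rot [-1.80e+02  1.00e-01 -2.03e+01] gap 47.3 F [ 0.9 -0.4 -1. ] t 67.3
```

```bash
python3 -m handwheel '[[0.0116,-0.022,0,0],[0.0116,-0.022,0,0],[0.0116,-0.022,0,0],[0.0116,-0.022,0,0],[0.0116,-0.022,0,0],[0.0116,-0.022,0,0],[0.0116,-0.022,0,0],[0.0116,-0.022,0,0],[0.0116,-0.022,0,0],[0.0116,-0.022,0,0]]'
python3 -m handwheel '[[0,0,0,-8.4],[0,0,0,-8.4],[0,0,0,-8.4],[0,0,0,-8.4],[0,0,0,-8.4],[0,0,0,-8.4],[0,0,0,-8.4],[0,0,0,-8.4],[0,0,0,-8.4],[0,0,0,-8.4]]'
python3 -m handwheel '[[0,0,0,-8.4],[0,0,0,-8.3],[0,0,0,0],[0,0,0,0],[0,0,0,0],[0,0,0,0]]'
python3 go.py 574 -85.9 170 80.4
```

```text
time: 68.35
tool_pos: [574.4, -85.0, 237.0]
tcp_rot: [180.0, 0.2, -20.3]
ft_force: [-0.8, 0.8, -0.8]
finger_gap: 47.4
grip_force: 36.5
time: 69.35
tool_pos: [573.7, -85.8, 237.0]
tcp_rot: [-179.8, 0.0, 64.0]
ft_force: [-0.9, 0.5, -0.5]
finger_gap: 47.2
grip_force: 36.4
time: 69.95
tool_pos: [574.6, -86.0, 239.0]
tcp_rot: [-180.0, 0.0, 80.3]
ft_force: [-0.5, 0.2, -1.4]
finger_gap: 47.0
grip_force: 36.5
before tool dx dy dz [ 0.  -0.6 69. ]
after tool dx dy dz [ 0.  -0.6 69. ]
turn -0.1 pos [574.6 -86.  239. ] rot [-180.     0.    80.3] gap 47.0 F [-0.5  0.2 -1.4] t 70.0
```

Lower, release, rise and then swing well clear for the final look.

```bash
python3 -m handwheel '[[0,-0.0006,0.02,0],[0,0,0.02,0],[0,0,0.015,0],[0,0,0.008,0],[0,0,0.003,0],[0,0,0,0],[0,0,0,0],[0,0,0.001,0],[0,0,0.001,0],[0,0,0,0]]'
python3 -m handwheel '[[0,0,0.001,0],[0,0,0.0005,0],[0,0,0,0],[0,0,0,0]]'
python3 -m handwheel '[[0,0,0,0],[0,0,0,0],[0,0,0,0]]' 0.058
python3 -m handwheel '[[0,0,-0.01,0],[0,0,-0.02,0],[0,0,-0.03,0],[0,0,-0.03,0],[0,0,-0.02,0]]'
python3 -m handwheel '[[-0.025,-0.02,0,0],[-0.03,-0.02,0,0],[-0.03,-0.02,0,0],[-0.03,-0.02,0,0],[-0.03,-0.02,0,0],[-0.03,-0.02,0,0],[-0.03,-0.02,0,0],[-0.03,-0.01,0,0],[-0.03,0,0,0],[-0.03,0,0,0]]'
python3 - <<'E'
from h import *
a,C=snap('top');b,_=snap('scene')
A=cv2.resize(a[130:350,120:510],(780,440));save(cv2.resize(a[130:340,130:500],(740,420),interpolation=cv2.INTER_CUBIC),'f1.png')
save(cv2.resize(b[170:340,200:540],None,fx=2.2,fy=2.2,interpolation=cv2.INTER_CUBIC),'f2.png')
c=blob(mask(a,(5,180,150),(18,255,255)),(311,228),18)
print('bail at 197:',rect(C,c,197))
E
```

```text
time: 70.95
tool_pos: [574.3, -86.0, 171.5]
tcp_rot: [180.0, 0.0, 80.4]
ft_force: [0.7, 0.8, -1.1]
finger_gap: 47.5
grip_force: 36.6
time: 71.35
tool_pos: [574.2, -86.0, 169.8]
tcp_rot: [180.0, 0.0, 80.4]
ft_force: [-0.5, 0.2, -0.2]
finger_gap: 47.7
grip_force: 36.6
time: 71.65
tool_pos: [574.3, -86.0, 169.9]
tcp_rot: [180.0, 0.0, 80.4]
ft_force: [-0.3, 0.1, 0.3]
finger_gap: 58.4
grip_force: 0.0
time: 72.15
tool_pos: [574.9, -86.1, 283.5]
tcp_rot: [179.8, 0.0, 80.4]
ft_force: [-0.5, -1.1, 0.1]
finger_gap: 58.0
grip_force: 0.0
time: 73.15
tool_pos: [376.5, -353.1, 281.2]
tcp_rot: [179.9, 0.1, 80.4]
ft_force: [0.6, -0.1, 0.7]
finger_gap: 58.3
grip_force: 0.0
bail at 197: [573.2   9.   71.3  10.2  80.1]
```

View pics/f1.png

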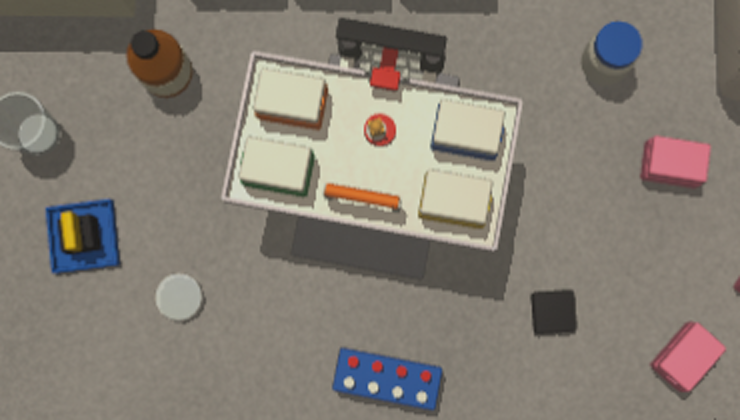

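View pics/f2.png

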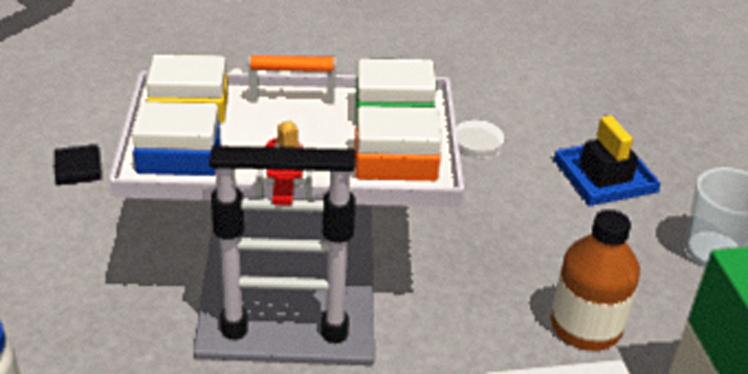

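Both final views agree:
- **Boxes:** all four stand flat in the bays, lids up, at (290,95), (276,163), (467,127) and (456,197).
- **Shelf:** it hangs on the top rung with the pawl at (385,75).
- **Key:** it stands in its tray at (80,235).
- **Bystanders:** none have moved.

I let the arm settle and hand in.

```bash
python3 -m handwheel '[[0,0,0,0],[0,0,0,0],[0,0,0,0],[0,0,0,0]]' | head -2; python3 -c "
from bench import r;print(r.hand_in())"
```

```text
time: 73.65
tool_pos: [377.4, -351.1, 280.0]
the job is handed in; nothing more can be done
None
```

The job is done and handed in at about 74 s: the shelf hangs on the top rung, the clamp is tight, the key is back in its tray, and all four tip boxes stand flat on the shelf, lids up; no verdict came back.

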